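Drive a stuck hinge pin out with a drift punch

ROBOT

A 6-joint arm with a two-finger parallel gripper is mounted at the origin on a cart in front of the work surface, level with it; the furniture and walls round the work are solid. World frame = base frame: x ahead of the robot, y to its left, z up, the work surface at z = 0. Lengths are in m, angles in degrees, forces in N, time in s.
With the tool pointing down it reaches from about 0.425 to 0.95 m from the base axis. Payload 3.5 kg.
Tool frame: the origin (TCP) lies at the very end of the fingers, on their centre line; the grasp point (between the pads) lies 19 mm behind it; x points along the fingers, y is the direction in which the jaws open and shut, and the axes are right-handed (so a half turn about x gives the same grasp; the last joint's range is limited). The gripper opens to 85 mm and grips with 20 to 120 N. Pads are 22 mm wide; open, the fingers measure 114 mm over their backs; the gripper's body (76 mm by 85 mm) begins 54 mm behind the grasp point. The pads swing forward as they close: fully open they stand 13 mm farther back than shut.
Start: joints at [-84.798, 16.404, 90.338, -0, 73.258, -8.594], TCP at [0.161, -0.656, 0.231] pointing down, gripper open.
Joint ranges: [-158.93, 158.93], [-51.34, 127.21], [12.03, 142.37], [-87.48, 267.48], [13.55, 161.25], [-162.69, 162.69]. Speed limits (degrees/s): [159.86, 159.86, 180, 180, 180, 180].

INTERFACE

Orientations are given as a 3x3 rotation matrix whose columns are the frame's x, y, z axes.
In Python, from workcell import * gives the robot as it stands.
- The arm moves only by the tool carry_out, never from a script. Its arguments are lists of equal length, an entry for each row: "hand": the gripper command: -1 is fully open, 1 is shut, values between are in proportion; "xyz": the shift along the tool's x, y, z normalised to -1 to 1, where 1 is 0.04 m, a list of three; "twist": the turn about the tool's x normalised to -1 to 1, where 1 is 180 degrees. In form: {"hand": [hand, ...], "xyz": [[tx, ty, tz], ...], "twist": [twist, ...]}. A call has 1 to 20 rows; each row shifts and turns the commanded pose from where the row before left it, along the tool's axes as they then stand; what a row does not reach is not made up. A row lasts 1/10 s, in which the tool goes at most 50 mm and 8.59 degrees, less where a joint would pass 70% of its speed; a pose out of reach is approached as far as the arm can. A call with a number of a shift or a turn outside -1 to 1 is refused whole. A call with a gripper value outside its range is refused whole. The fingers move at their own pace and stop on an object; "grip_force" is the grip in N (left out, the last holds). Time passes only in rows, so rows that do not move let the fingers close. It gives the time, the measured TCP pose, the force and the opening at its end, in the units of the state.
- get_state(): the state, without advancing time (a new reading comes with each control period).
- read_camera(name): name is "scene" or "top" or "wrist"; returns a dict with "img" (384x512x3 uint8, blue, green, red), "intrinsics" (3x3 intrinsics, pixels), "rvec" (rotation vector, rad) and "tvec" (3), from world to camera coordinates, as OpenCV has them; the wrist camera has in their place "tool_from_camera" (4x4, takes a point from camera to tool coordinates, whose origin is the TCP and whose axes are the tool frame's). Camera axes: x right, y down, z forward; pixel columns grow to the right and rows downward; lengths in m; the calibration is good to about 2 mm. The wrist camera is an equidistant fisheye: a pixel r from the principal point sees the ray r / f radians off the axis. A picture is of the moment at which its call begins: read the wrist's pose just before it. There is no depth.
- sign_off(): hands the job in, once; it reports no verdict.
The state is a dict: "clock": time; "qpos": joint angles; "qvel": joint speeds; "effort": joint torques, N m; "position": TCP position; "ee_rot": TCP orientation; "force": force on the tool from outside, world axes, zero at the start; "ft_torque": the same for the moment, N m; "opening": finger opening in m.
Only numpy, scipy, OpenCV 4.12 (cv2) and the standard library are available. Lean on these libraries where they do the work, as an engineer would, in place of code of your own. Each camera call takes 0.05 s, during which the arm holds its last target.

TASK

Take the blue-handled drift punch from the wooden rack and, with its slender tip entering the upper mouth of the leaning brass hinge, drive the stuck steel pin out through the hinge's underside so that it drops into the blue tray beneath. Then draw the punch out and stand it upright in the free hole of the rack, collar down on the wood, and let go. Do not touch the pin with the gripper, and leave the orange chisel and the bottle, cup and pot round about where they stand.

Things in the scene. Friction and masses are not known exactly. Their poses are not given: they have to be found in the camera images.
- bore_mouth (a point): Centre of the upper mouth of the hinge's bore, 150 mm over the bench. z points up and out along the bore, leaning 30 degrees from vertical to the robot's side; y is level. Bore 12 mm wide, mouth slightly chamfered. Drive along -z: the pin's top end starts about 16 mm inside, resists with about 5 to 20 N and comes free when driven about 40 mm below the mouth; a punch tip 50 to 56 mm down clears it, then draws straight out.
- hinge: Leaning brass hinge fixed in the jig; origin and axes as bore_mouth. Block 53 x 54 mm, 34 mm deep along -z, then 14 mm of steel spring housing; brass leaves stick out 36 mm more on its +x and -x sides, 10 mm below the mouth face.
- jig: Fixed jig: grey base 185 x 120 x 12 mm (x -85 to 100, y -60 to 60 mm); two aluminium cheeks 138 mm high at y = +-32, x -66 to 0 mm; round their feet a blue catch tray, inside x -62 to 89, y -46 to 46 mm, floor at 14 mm, walls up to 44 mm. Origin on the bench, x towards the tray, z up; bore mouth at (-35, 0, 150) mm.
- pin_center (a point): Point on the axis of the stuck steel pin, about 42 mm down the bore from the mouth at the start. The pin is 52 mm long: 10 mm thick with domed ends for its upper 28 mm, then a 6 mm neck and, below the hinge, a 12 mm red ball head. Loose once driven out.
- punch_grip (a point): Middle of the drift punch's blue handle (16 mm round, 56 mm long). z runs up from tip to handle. From here: handle to +26 mm, steel end to +32 mm; 24 mm collar 30 to 35 mm below; 6 mm steel rod from 35 to 107 mm below. Mass about 0.12 kg. It starts upright in one of the rack's two holes, collar on the plate.
- punch_tip (a point): Flat end of the punch's slender rod, 107 mm from punch_grip along the punch's axis.
- chisel_grip (a point): Middle of the orange handle of a chisel with the same handle and collar and a flat 11 x 5 mm blade, standing in the rack's other hole; leave it there.
- rack: Fixed plywood punch rack, 130 x 50 mm, top at 85 mm (plate 10 mm thick on two end legs, open between them). Origin at the underside, x along the row of holes, z up.
- rack_hole_a (a point): Centre of one hole of the rack (14 mm square) at the plate's top, at x = -32 mm along the rack; punch_grip stands 35 mm above it when the punch is fully home.
- rack_hole_b (a point): Centre of the other hole, at x = +32 mm; the same otherwise.
- oil_center (a point): Centre of a loose brown dropper bottle, 38 mm round, 124 mm high, a bystander. (Not listed: the fixed microscope on the left, about x 0.2 to 0.5, y -0.05 to 0.25 m, stands up to 0.40 m high; tall bottles stand beyond y = -0.53 m.)
- cup_center (a point): Centre of a loose white sample cup, 48 mm round, 60 mm high, a bystander.
- pot_center (a point): Centre of a loose pale sample pot, 46 mm round, 66 mm high, a bystander.

How it is judged (in metres and radians):
On the way, in this order (a step that is already met when the one before it is completed fails the run):
1. the punch is drawn up out of the rack (height (world z) of punch_tip above 0.1 m), for 0.1 s.
2. the punch, inside the bore, has started the pin (z of punch_tip in the frame of bore_mouth below -0.016 m and x of punch_tip in the frame of bore_mouth between -0.007 and 0.007 m and y of punch_tip in the frame of bore_mouth between -0.007 and 0.007 m and z of pin_center in the frame of bore_mouth below -0.046 m), for 0.02 s.
3. the pin has dropped into the tray (x of pin_center in the frame of jig between -0.064 and 0.091 m and y of pin_center in the frame of jig between -0.048 and 0.048 m and z of pin_center in the frame of jig below 0.055 m), for 0.2 s.
At the end, for the whole second after the job is handed in: The pin lies still in the blue tray (its centre inside the tray walls and under 55 mm above the bench); the punch stands still in a rack hole, within 8 mm of the hole's centre line, within 7 degrees of upright, collar within about 10 mm of the plate, let go (all of step 3 and linear speed of each of pin, punch below 0.02 m/s and ((horizontal distance between punch_grip and rack_hole_a below 0.008 m and angle between punch_grip's own z axis and vertical below 0.12 rad and z of punch_tip in the frame of rack below 0.022 m) or (horizontal distance between punch_grip and rack_hole_b below 0.008 m and angle between punch_grip's own z axis and vertical below 0.12 rad and z of punch_tip in the frame of rack below 0.022 m))); the robot touches nothing.
It fails at once if the gripper touches the pin (contact force between pin and the fingers above 0.5 N).
It fails at once if the chisel is taken or knocked (moved over 25 mm) (distance of chisel_grip from where it was at the start of the episode above 0.025 m).
It fails at once if the dropper bottle is moved over 25 mm (distance of oil_center from where it was at the start of the episode above 0.025 m).
It fails at once if the sample cup is moved over 25 mm (distance of cup_center from where it was at the start of the episode above 0.025 m).
It fails at once if the sample pot is moved over 25 mm (distance of pot_center from where it was at the start of the episode above 0.025 m).
It also fails if it takes over 62 s, if anything falls off the work surface, if the arm or the gripper's body presses on something with over 40 N, if the wrist force passes 120 N, or if a joint passes its speed limit or range.

## Working session

There is one attempt and no reset: what is moved stays moved. The work goes in short steps, Python scripts to look and compute and a tool call to move; the robot and the scene stay as the last step left them, time stands still between calls to the robot, and variables do not carry over. Pictures are saved under pics/ and viewed, and the job is handed in when it is done.

Besides the shell and the picture viewer there is one more tool, called after "Emit:" as name([rows], argument=value, ...), one row to a line, values as JSON. carry_out: Moves the arm, as the interface text tells. Its arguments: {"type":"object","properties":{"hand":{"type":"array","items":{"type":"number"}},"xyz":{"type":"array","items":{"type":"array","items":{"type":"number","minimum":-1,"maximum":1}}},"twist":{"type":"array","items":{"type":"number","minimum":-1,"maximum":1}},"grip_force":{"type":"number"}},"required":["hand","xyz","twist"]}

```bash
ls; mkdir -p pics
python3 - <<'E'
from workcell import *
import cv2
s=get_state()
for k,v in s.items(): print(k,v)
for n in ["scene","top","wrist"]:
    c=read_camera(n); cv2.imwrite(f"pics/{n}0.png",c["img"])
    print(n,{k:v for k,v in c.items() if k!="img"})
E
```

```text
pics
clock 0.0
qpos [-8.47993640e+01  1.64541880e+01  9.04224151e+01  1.18185153e-03
  7.32605396e+01 -8.59507267e+00]
qvel [-0.03076867 -0.07983769  0.01799306  0.06047277  0.00598823 -0.01792729]
effort [-7.85744487e-04 -4.05983841e+01 -2.92622870e+01 -9.78756907e-05
  5.98714192e-03 -8.72586952e-06]
position [ 0.16092579 -0.65485457  0.22994221]
ee_rot [[-1.97291863e-04  2.38454696e-01 -9.71153602e-01]
 [ 2.38552655e-03 -9.71150746e-01 -2.38454479e-01]
 [-9.99997135e-01 -2.36375783e-03 -3.77239868e-04]]
force [ 1.12341145 -0.12510615 -0.22135088]
ft_torque [ 0.04623814 -0.01861303  0.00024831]
opening 0.08543809974994698
scene {'intrinsics': array([[472.67379932,   0.        , 250.27148387],
       [  0.        , 472.67379932, 190.43672206],
       [  0.        ,   0.        ,   1.        ]]), 'rvec': array([ 0.65617078, -2.64168179,  1.12217125]), 'tvec': array([0.30906433, 0.44401895, 0.65029873])}
top {'intrinsics': array([[353.38604291,   0.        , 254.29912937],
       [  0.        , 353.38604291, 186.47109159],
       [  0.        ,   0.        ,   1.        ]]), 'rvec': array([ 2.18816482, -2.12620976,  0.13010713]), 'tvec': array([-0.2916694,  0.5078065,  0.8854135])}
wrist {'intrinsics': array([[297.31863964,   0.        , 257.05371869],
       [  0.        , 297.31863964, 192.85799876],
       [  0.        ,   0.        ,   1.        ]]), 'tool_from_camera': array([[ 3.82968583e-04, -2.82770206e-01,  9.59187606e-01,
        -1.42263482e-01],
       [ 9.99999885e-01, -1.68928039e-04, -4.49063721e-04,
        -5.48058828e-04],
       [ 2.89015522e-04,  9.59187668e-01,  2.82770109e-01,
        -7.17501154e-02],
       [ 0.00000000e+00,  0.00000000e+00,  0.00000000e+00,
         1.00000000e+00]])}
```

View pics/scene0.png

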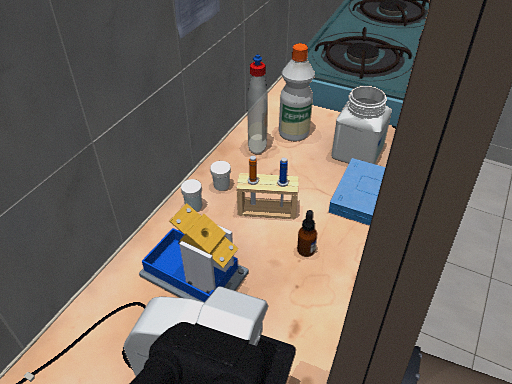

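View pics/top0.png

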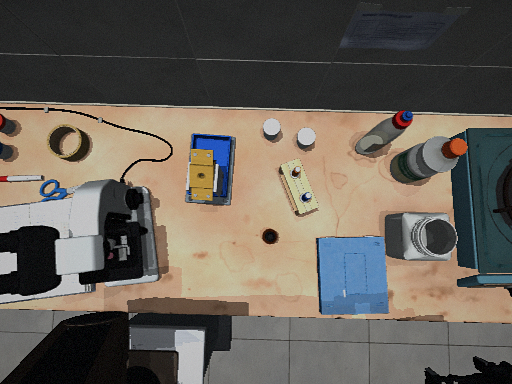

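View pics/wrist0.png

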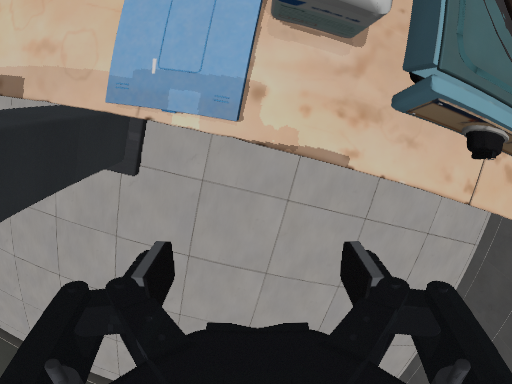

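The scene picture shows the hinge at about (205,232), the blue-handled punch at (284,172) and the orange chisel at (253,170). I'll enlarge these to read them more closely.

```bash
cat > h.py <<'E'
import numpy as np, cv2
from workcell import *
def cam(c):
    R,_=cv2.Rodrigues(np.array(c["rvec"])); return R,np.array(c["tvec"]),np.array(c["intrinsics"])
def proj(c,P):
    p,_=cv2.projectPoints(np.atleast_2d(np.array(P,float)),c["rvec"],c["tvec"],c["intrinsics"],None); return p[:,0]
def ray(c,uv):
    R,t,K=cam(c); d=R.T@np.linalg.inv(K)@np.array([uv[0],uv[1],1.]); return -R.T@t,d/np.linalg.norm(d)
def onz(c,uv,z):
    o,d=ray(c,uv); return o+d*(z-o[2])/d[2]
def tri(c1,u1,c2,u2):
    P=[]
    for c in (c1,c2):
        R,t,K=cam(c); P.append(K@np.c_[R,t])
    X=cv2.triangulatePoints(P[0],P[1],np.array(u1,float),np.array(u2,float))[:,0]; return X[:3]/X[3]
def crop(img,x0,y0,w,h,f,name):
    o=cv2.resize(img[y0:y0+h,x0:x0+w],None,fx=f,fy=f,interpolation=cv2.INTER_CUBIC)
    for i in range(0,w,10):
        cv2.putText(o,str(x0+i),(i*f,8),0,.3,(0,0,255),1); cv2.line(o,(i*f,10),(i*f,14),(0,0,255),1)
    for i in range(0,h,10):
        cv2.putText(o,str(y0+i),(0,i*f+3),0,.3,(0,0,255),1)
    cv2.imwrite("pics/"+name,o)
def wproj(c,s,P):
    T=np.array(c["tool_from_camera"]);R=np.array(s["ee_rot"]);p=np.array(s["position"])
    P=np.atleast_2d(P); t=(P-p)@R; q=(t-T[:3,3])@T[:3,:3]
    K=c["intrinsics"]; rho=np.hypot(q[:,0],q[:,1]); th=np.arctan2(rho,q[:,2])
    return np.c_[K[0,2]+K[0,0]*th*q[:,0]/rho,K[1,2]+K[1,1]*th*q[:,1]/rho]
def wray(c,s,uv):
    T=np.array(c["tool_from_camera"]);R=np.array(s["ee_rot"]);p=np.array(s["position"])
    K=c["intrinsics"]; a=np.array([(uv[0]-K[0,2])/K[0,0],(uv[1]-K[1,2])/K[1,1]]); th=np.hypot(*a)
    d=np.r_[a/th*np.sin(th),np.cos(th)]
    return p+R@T[:3,3], R@T[:3,:3]@d
E
python3 - <<'E'
from h import *
s=read_camera("scene");t=read_camera("top")
np.save("/tmp/st.npy",0)
import pickle; pickle.dump((s,t),open("cams.pkl","wb"))
crop(s["img"],230,145,80,75,9,"s_rack.png")
crop(s["img"],135,195,120,110,6,"s_jig.png")
crop(t["img"],260,145,70,75,9,"t_rack.png")
crop(t["img"],180,125,65,85,8,"t_jig.png")
E
```

```text
(no output)
```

View pics/s_rack.png

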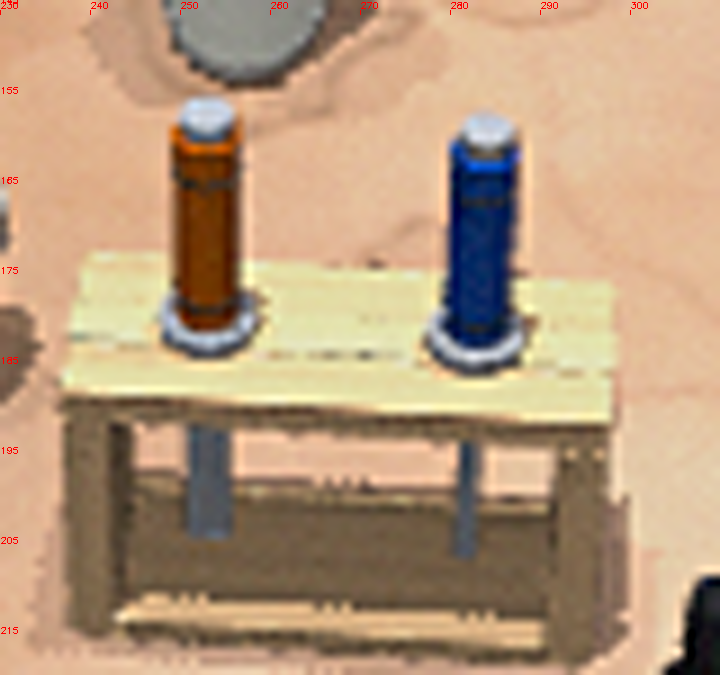

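View pics/s_jig.png

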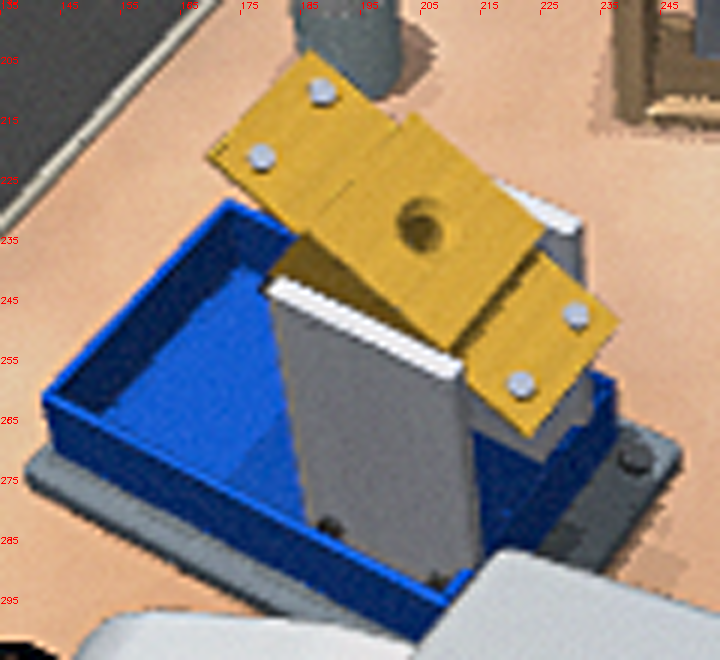

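View pics/t_rack.png

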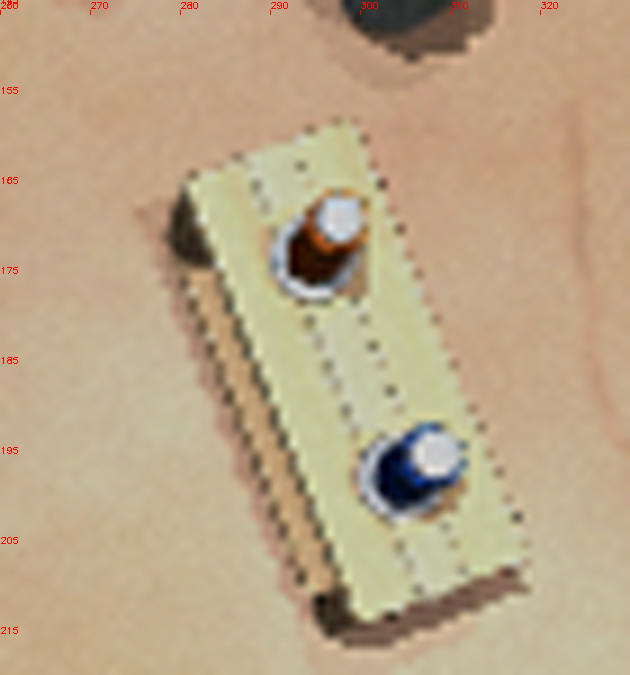

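View pics/t_jig.png

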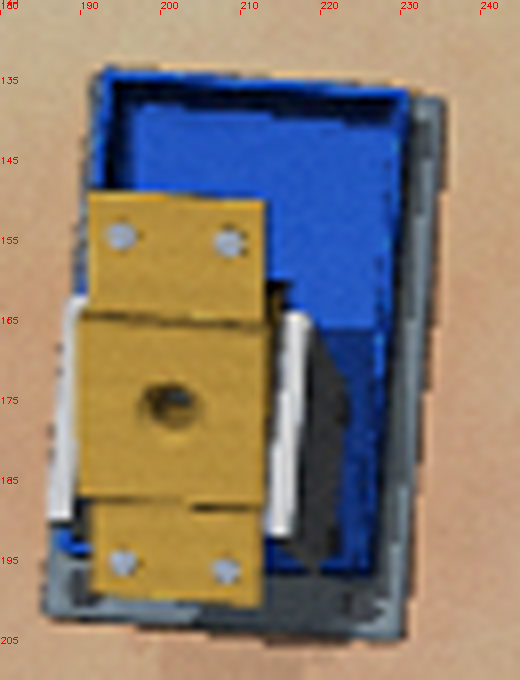

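Run:
```python
from h import *; import pickle
s,t=pickle.load(open("cams.pkl","rb"))
S=lambda x,y,x0,y0,f:(x0+(x+.5)/f-.5,y0+(y+.5)/f-.5)
sr=lambda x,y:S(x,y,230,145,9); tr=lambda x,y:S(x,y,260,145,9)
sj=lambda x,y:S(x,y,135,195,6); tj=lambda x,y:S(x,y,180,125,8)
np.set_printoptions(precision=4,suppress=True)
for n,a,b,z in [("ptop",sr(490,130),tr(437,453),.152),("pcol",sr(475,338),tr(402,475),.089),("ctop",sr(208,115),tr(342,218),.152),("ccol",sr(208,320),tr(316,255),.089),("mouth",sj(422,228),tj(171,406),.150)]:
    print(n,tri(s,a,t,b),"onz",onz(s,a,z),onz(t,b,z))
# rack corners top z=.085 in both
for n,a,b in [("r1",sr(82,253),tr(190,180)),("r2",sr(613,282),None),("r3",sr(613,420),tr(357,620)),("r4",sr(63,388),None),("r5",None,tr(350,122)),("r6",None,tr(525,562))]:
    print(n,a and onz(s,a,.085),b and onz(t,b,.085))
# bases
for a in [(45,610),(405,640),(443,100)]: print("base",onz(t,tj(*a),.012))
for a in [(25,475),(680,445)]: print("base s",onz(s,sj(*a),.012))
for a in [(105,68),(408,92)]: print("trayrim",onz(t,tj(*a),.044))
for a in [(228,203),(45,398),(418,640)]: print("trayrim s",onz(s,sj(*a),.044))
for n,uv,z in [("oil",(270,236),.12),("cup",(272,127),.06),("pot",(306,136),.066)]: print(n,onz(t,uv,z))
for n,uv,z in [("oil",(307,247),0.02),("w1",(192,185),.06),("w2",(221,167),.066)]: print(n,onz(s,uv,z))
for b in [(80,313),(268,325),(265,505),(77,493)]: print("hc",b,onz(t,tj(*b),.15))
```

```text
ptop [ 0.4847 -0.3994  0.149 ] onz [ 0.4827 -0.3964  0.152 ] [ 0.4856 -0.3986  0.152 ]
pcol [ 0.4856 -0.3996  0.084 ] onz [ 0.483  -0.3948  0.089 ] [ 0.4859 -0.3987  0.089 ]
ctop [ 0.544  -0.3748  0.1488] onz [ 0.5417 -0.3715  0.152 ] [ 0.5442 -0.3741  0.152 ]
ccol [ 0.5449 -0.3756  0.0842] onz [ 0.5418 -0.3711  0.089 ] [ 0.5451 -0.3747  0.089 ]
mouth [ 0.5228 -0.156   0.1479] onz [ 0.5212 -0.1547  0.15  ] [ 0.5233 -0.1559  0.15  ]
r1 [ 0.5822 -0.382   0.085 ] [ 0.5655 -0.3404  0.085 ]
r2 [ 0.4637 -0.4321  0.085 ] None
r3 [ 0.4442 -0.3883  0.085 ] [ 0.4468 -0.3876  0.085 ]
r4 [ 0.563  -0.3383  0.085 ] None
r5 None [ 0.5828 -0.3839  0.085 ]
r6 None [ 0.4637 -0.4326  0.085 ]
base [ 0.475 -0.096  0.012]
base [ 0.4686 -0.2149  0.012 ]
base [ 0.6509 -0.2209  0.012 ]
base s [ 0.6527 -0.1005  0.012 ]
base s [ 0.4682 -0.2112  0.012 ]
trayrim [ 0.6499 -0.1125  0.044 ]
trayrim [ 0.6447 -0.2115  0.044 ]
trayrim s [ 0.6422 -0.2081  0.044 ]
trayrim s [ 0.6463 -0.1116  0.044 ]
trayrim s [ 0.4919 -0.0908  0.044 ]
oil [ 0.3913 -0.3167  0.12  ]
cup [ 0.6673 -0.318   0.06  ]
pot [ 0.6445 -0.4046  0.066 ]
oil [ 0.3845 -0.3104  0.02  ]
w1 [ 0.6678 -0.3228  0.06  ]
w2 [ 0.6381 -0.3987  0.066 ]
hc (80, 313) [ 0.5493 -0.1288  0.15  ]
hc (268, 325) [ 0.5474 -0.1824  0.15  ]
hc (265, 505) [ 0.4959 -0.1837  0.15  ]
hc (77, 493) [ 0.4978 -0.1306  0.15  ]
```

Emit:
carry_out([
  [-0.1,-0.3,-0.24],
  [-0.1,-0.6,-0.475],
  [-0.1,-0.6,-0.475],
  [-0.1,-0.6,-0.475],
  [-0.1,-0.6,-0.475],
  [-0.1,-0.6,-0.475],
  [-0.1,-0.6,-0.475],
  [-0.1,-0.3,-0.24],
], hand=[-1,-1,-1,-1,-1,-1,-1,-1], twist=[0,0,0,0,0,0,0,0], grip_force=30)

```text
clock: 1.05
position: [0.2513, -0.4579, 0.2638]
ee_rot: [[0.0, 0.24, -0.971], [0.0, -0.971, -0.24], [-1.0, -0.0, -0.0]]
force: [0.2, -0.6, 1.3]
opening: 0.0857
```

Emit:
carry_out([
  [0,0,0],
  [0,0.04,-0.3],
  [0.04,0.09,-0.66],
  [0.04,0.09,-0.66],
  [0.04,0.09,-0.66],
  [0.04,0.09,-0.66],
  [0.04,0.09,-0.66],
  [0.04,0.09,-0.66],
  [0.04,0.09,-0.66],
  [0.04,0.09,-0.66],
  [0,0.05,-0.35],
], hand=[-1,-1,-1,-1,-1,-1,-1,-1,-1,-1,-1], twist=[-0.046,0,0,0,0,0,0,0,0,0,0])

```text
clock: 2.15
position: [0.4842, -0.4005, 0.2498]
ee_rot: [[-0.0, 0.375, -0.927], [0.001, -0.927, -0.375], [-1.0, -0.001, -0.0]]
force: [0.8, 0.3, 0.0]
opening: 0.0851
```

Run:
```python
from h import *; import pickle
s=get_state(); w=read_camera("wrist"); pickle.dump((s,w),open("w1.pkl","wb"))
print(s["clock"],s["position"],s["ee_rot"],s["force"])
cv2.imwrite("pics/w1.png",w["img"])
print(wproj(w,s,[[.4845,-.3985,.152],[.4845,-.3985,.085],[.544,-.374,.152]]))
t=read_camera("top"); pickle.dump(t,open("t1.pkl","wb")); cv2.imwrite("pics/t1.png",t["img"])
```

```text
2.15 [ 0.48422079 -0.40050411  0.24980836] [[-2.77680087e-04  3.74578384e-01 -9.27195210e-01]
 [ 9.94104599e-04 -9.27194684e-01 -3.74578469e-01]
 [-9.99999467e-01 -1.02574200e-03 -1.14906594e-04]] [0.8124756  0.3140262  0.01546755]
[[255.89557435 192.93976256]
 [256.21654842 175.04799087]
 [255.27280507 115.67095792]]
```

View pics/w1.png

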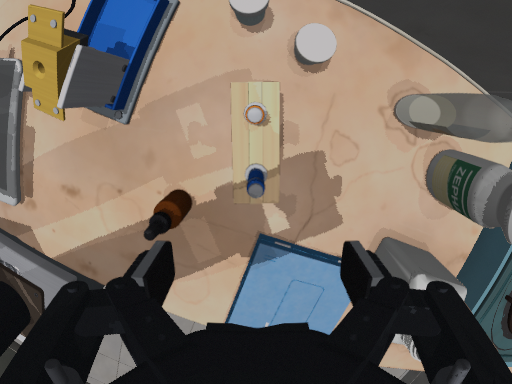

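View pics/t1.png

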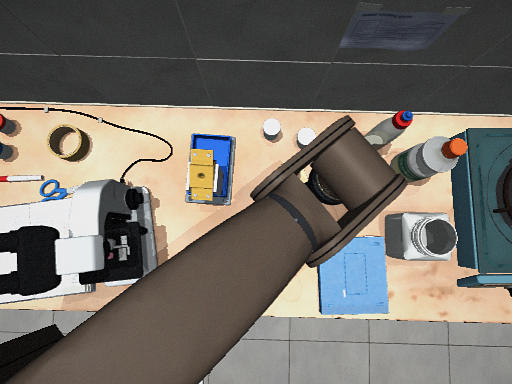

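Run:
```python
from h import *; import pickle
s,w=pickle.load(open("w1.pkl","rb"))
crop(w["img"],215,75,80,135,6,"w1c.png")
i=cv2.imread("pics/w1c.png"); cv2.imwrite("pics/w1c.png",i[:600])
crop(w["img"],225,150,60,60,10,"w1d.png")
```

```text
(no output)
```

View pics/w1d.png

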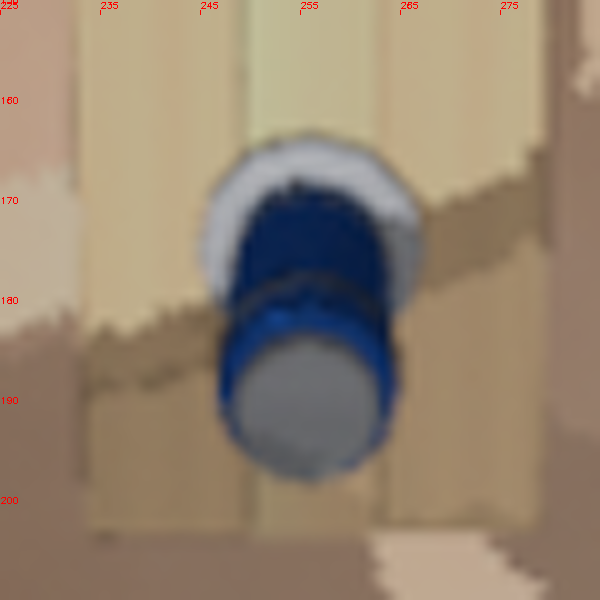

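View pics/w1c.png

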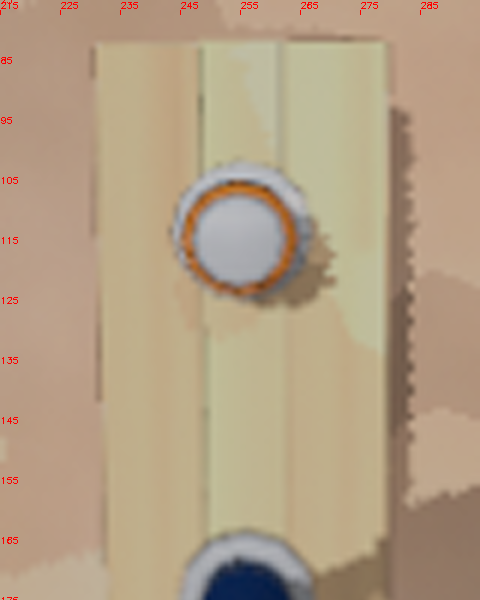

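Run:
```python
from h import *; import pickle
np.set_printoptions(precision=4,suppress=True)
s,w=pickle.load(open("w1.pkl","rb"))
for uv,z in [((255.2,190.2),.152),((254.5,114.2),.152),((231,81.6),.085),((279,81.6),.085),((233,203),.085),((279,203),.085)]:
    o,d=wray(w,s,uv); print(uv,o+d*(z-o[2])/d[2])
```

```text
(255.2, 190.2) [ 0.4865 -0.3971  0.152 ]
(254.5, 114.2) [ 0.5449 -0.373   0.152 ]
(231, 81.6) [ 0.5659 -0.3381  0.085 ]
(279, 81.6) [ 0.584  -0.3833  0.085 ]
(233, 203) [ 0.4461 -0.3867  0.085 ]
(279, 203) [ 0.4649 -0.4332  0.085 ]
```

Emit:
carry_out([
  [0.2,-0.045,-0.06],
  [0.45,0,0],
  [0.5,0,0],
  [0.5,0,0],
  [0.5,0,0],
  [0.5,0,0],
  [0.5,0,0],
  [0.4,0,0],
  [0.02,0,0],
], hand=[-1,-1,-1,-1,-1,-1,-1,-1,-1], twist=[0,0,0,0,0,0,0,0,0])

```text
clock: 3.15
position: [0.4817, -0.3977, 0.1045]
ee_rot: [[-0.004, 0.374, -0.927], [0.004, -0.927, -0.374], [-1.0, -0.006, 0.002]]
force: [0.1, 0.8, -0.9]
opening: 0.0856
```

Emit:
carry_out([
  [0,0,0],
  [0,0,0],
  [0,0,0],
  [0,0,0],
  [0,0,0],
  [0,0,0],
  [0,0,0],
  [0,0,0],
  [0,0,0],
  [0,0,0],
], hand=[1,1,1,1,1,1,1,1,1,1], twist=[0,0,0,0,0,0,0,0,0,0], grip_force=30)

```text
clock: 4.15
position: [0.4842, -0.3993, 0.1084]
ee_rot: [[0.001, 0.376, -0.927], [-0.001, -0.927, -0.376], [-1.0, 0.001, -0.0]]
force: [0.6, -0.5, 3.0]
opening: 0.0152
```

Run:
```python
from h import *
s=get_state(); w=read_camera("wrist"); cv2.imwrite("pics/w2.png",w["img"]); print(s["position"],s["force"],s["opening"])
c=read_camera("scene"); crop(c["img"],200,120,130,110,6,"s2.png")
```

```text
[ 0.48418095 -0.39927556  0.10837523] [ 0.55930206 -0.51865692  2.96942858] 0.015228011513034706
```

View pics/w2.png

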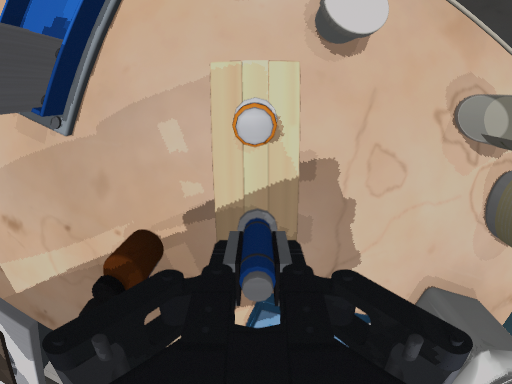

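View pics/s2.png

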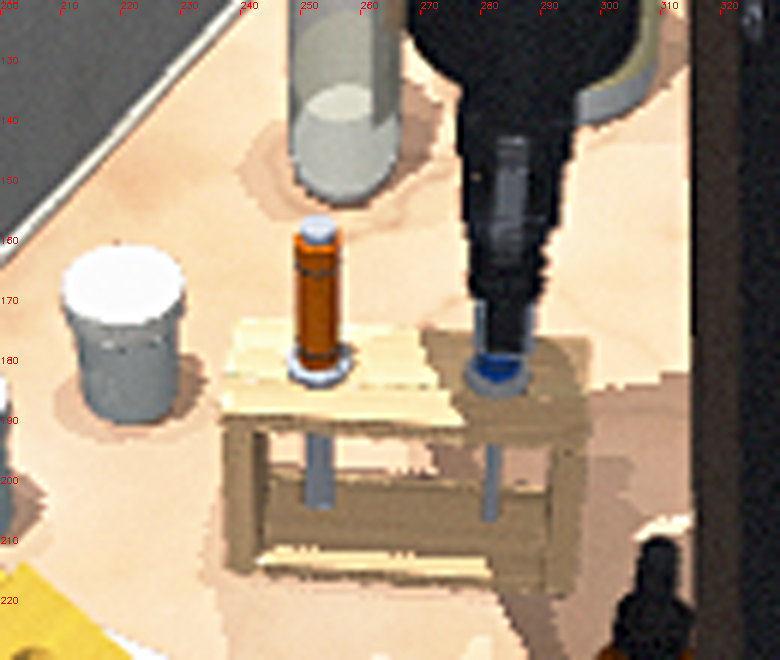

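Emit:
carry_out([
  [0.1,0,0],
  [-0.2,0,0],
  [-0.3,0,0],
  [-0.3,0,0],
  [-0.3,0,0],
  [-0.3,0,0],
  [-0.2,0,0],
  [0,0,0],
  [0,0,0],
], hand=[1,1,1,1,1,1,1,1,1], twist=[0,0,0,0,0,0,0,0,0], grip_force=25)

```text
clock: 5.15
position: [0.4838, -0.3988, 0.1678]
ee_rot: [[0.0, 0.376, -0.927], [-0.0, -0.927, -0.376], [-1.0, 0.0, -0.0]]
force: [0.3, 0.6, -0.9]
opening: 0.015
```

Run:
```python
from h import *
s=get_state();  print(s["position"],s["force"],s["opening"])
c=read_camera("scene"); crop(c["img"],220,120,110,100,6,"s3.png")
```

```text
[ 0.48377369 -0.39883926  0.16775634] [ 0.34380611  0.62103797 -0.86654393] 0.015001754513785876
```

View pics/s3.png

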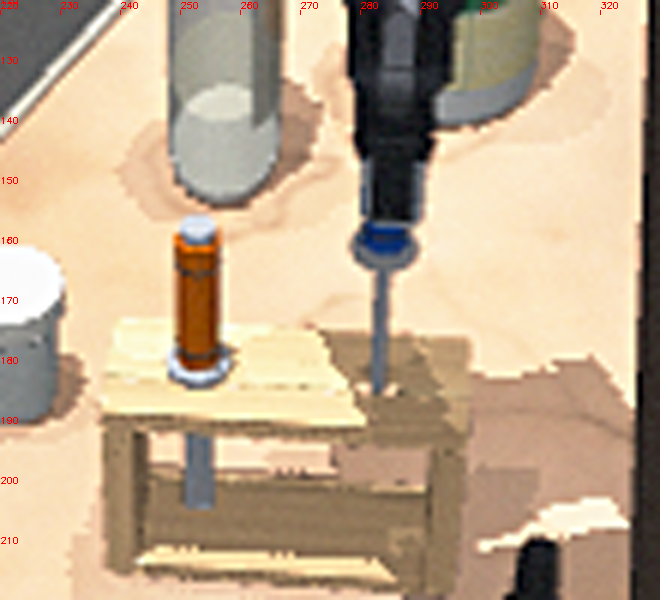

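Emit:
carry_out([
  [0.01,0,0.13],
  [0.01,0,0.13],
  [0.01,0,0.13],
  [0.015,0,0.13],
  [0.03,0,0.105],
  [0.03,0,0.105],
  [0.035,0,0.105],
  [0.035,0,0.105],
  [0.05,0,0.095],
  [0.05,0,0.095],
  [0.055,0,0.095],
  [0.055,0,0.095],
  [0,0,0],
  [0,0,0],
], hand=[1,1,1,1,1,1,1,1,1,1,1,1,1,1], twist=[0,0,0,0,0,0,0,0,0,0,0,0,0,0])

```text
clock: 6.6
position: [0.4345, -0.4189, 0.1519]
ee_rot: [[-0.001, 0.376, -0.927], [-0.0, -0.927, -0.376], [-1.0, -0.0, 0.001]]
force: [2.7, 0.1, 0.6]
opening: 0.0151
```

Run:
```python
from h import *
s=get_state();  print(s["position"],s["force"],s["opening"])
w=read_camera("wrist"); cv2.imwrite("pics/w4.png",w["img"])
c=read_camera("scene"); crop(c["img"],220,120,110,100,6,"s4.png")
```

```text
[ 0.43449018 -0.41891799  0.15194769] [2.70392999 0.09467769 0.57479904] 0.015081044719752258
```

View pics/s4.png

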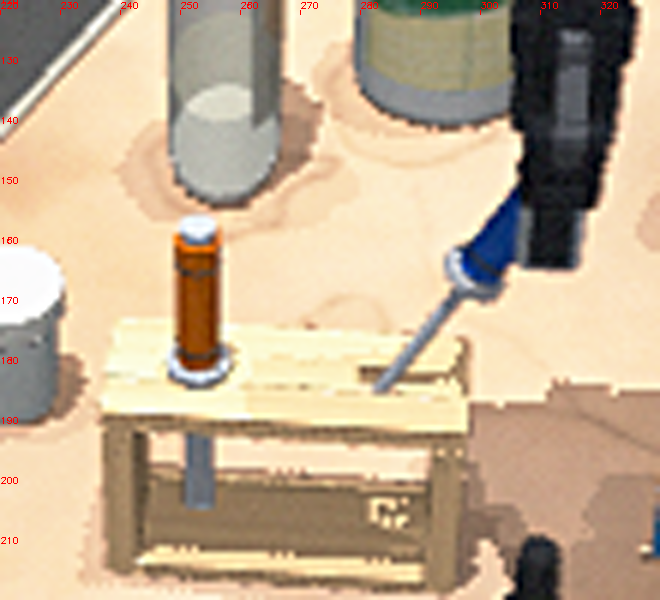

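View pics/w4.png

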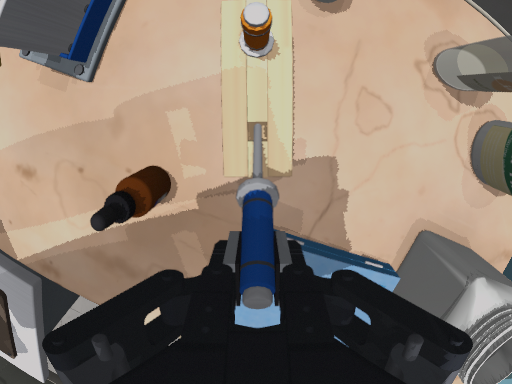

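Emit:
carry_out([
  [0,0,0],
  [-0.15,0,0.085],
  [-0.3,0,0.17],
  [-0.3,0,0.17],
  [-0.4,0,0],
  [-0.5,0,0],
  [-0.5,0,0],
  [-0.3,0,0],
  [0,0,0],
], hand=[1,1,1,1,1,1,1,1,1], twist=[0,0,0,0,0,0,0,0,0], grip_force=60)

```text
clock: 7.6
position: [0.4196, -0.4264, 0.254]
ee_rot: [[0.003, 0.376, -0.927], [-0.005, -0.927, -0.376], [-1.0, 0.006, -0.001]]
force: [-0.0, -0.2, -1.2]
opening: 0.0144
```

Run:
```python
from h import *;import pickle
s=get_state();  print(s["position"],s["force"],s["opening"])
w=read_camera("wrist"); pickle.dump((s,w),open("w5.pkl","wb")); crop(w["img"],200,100,110,210,3,"w5a.png");crop(w["img"],220,90,70,115,5,"w5.png");crop(w["img"],220,190,70,120,5,"w5b.png")
c=read_camera("scene");t=read_camera("top");pickle.dump((s,w,c,t),open("w5.pkl","wb"))
cv2.imwrite("pics/s5.png",c["img"])
```

```text
[ 0.41964732 -0.42637003  0.25395718] [-0.03751613 -0.18702721 -1.20921075] 0.014385108989259801
```

View pics/w5.png

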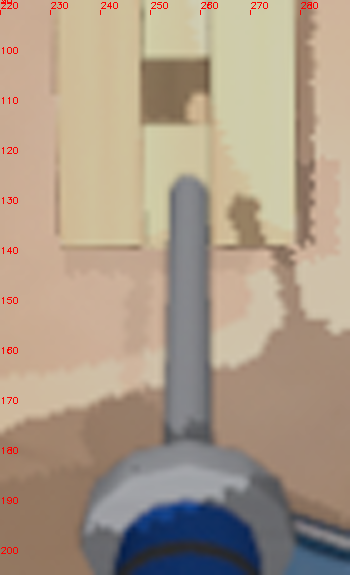

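View pics/w5b.png

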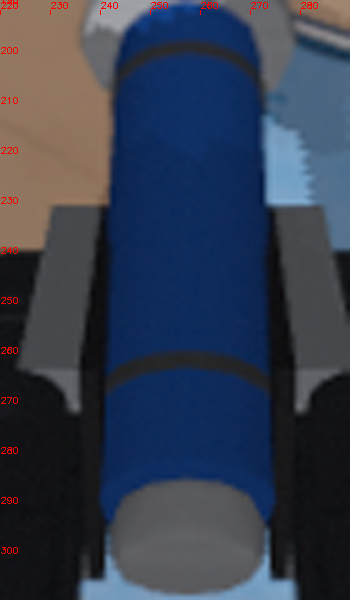

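View pics/s5.png

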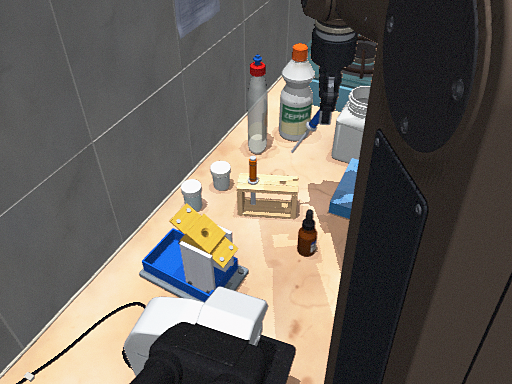

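```bash
cat > fit.py <<'E'
from h import *
from scipy.optimize import least_squares
def model(p,s):
    th,c,q,yy=p  # axis point at tool x=-.019 is (.., yy, c); punch_grip is q below along axis
    up=np.array([-np.cos(th),0,np.sin(th)]); n=np.array([-np.sin(th),0,-np.cos(th)])
    g=np.array([-.019,yy,c])-q*up
    return g,up,n
def toworld(s,P): return np.array(s["position"])+np.array(s["ee_rot"])@P
E
python3 - <<'E'
from fit import *; import pickle
s,w,c,t=pickle.load(open("w5.pkl","rb"))
def pts(p):
    g,u,n=model(p,s)
    return [g-.107*u+.003*n, g-.035*u+.012*n, g+.026*u+.008*n, g-.107*u]
def res(p):
    P=pts(p); a=wproj(w,s,[toworld(s,x) for x in P[:3]])
    obs=np.array([[257,125.2],[257.1,178.1],[257,285.6]])
    r=list((a-obs).ravel())
    return np.r_[r,(p[2]-.007)/.003,(p[1])/.002]
f=least_squares(res,[.52,0,.007,0])
print(np.rad2deg(f.x[0]),f.x[1:],f.fun)
g,u,n=model(f.x,s); tip=toworld(s,g-.107*u); print("tip tool",g-.107*u,"world",tip,"scene px",proj(c,tip),"top",proj(t,tip))
crop(c["img"],270,100,70,65,9,"s5c.png")
crop(t["img"],280,150,90,80,7,"t5c.png")
E
```

```text
27.911341877529516 [-0.00247769  0.00831205 -0.00065647] [ 0.05719754 -0.67348524 -0.06381318  1.46537406  0.01741536 -0.57313735
  0.43735016 -1.23884487]
tip tool [ 0.08289814 -0.00065647 -0.05645581] world [ 0.47196136 -0.40496446  0.17110289] scene px [[291.05421397 150.86277173]] top [[312.30352695 200.31191731]]
```

View pics/s5c.png

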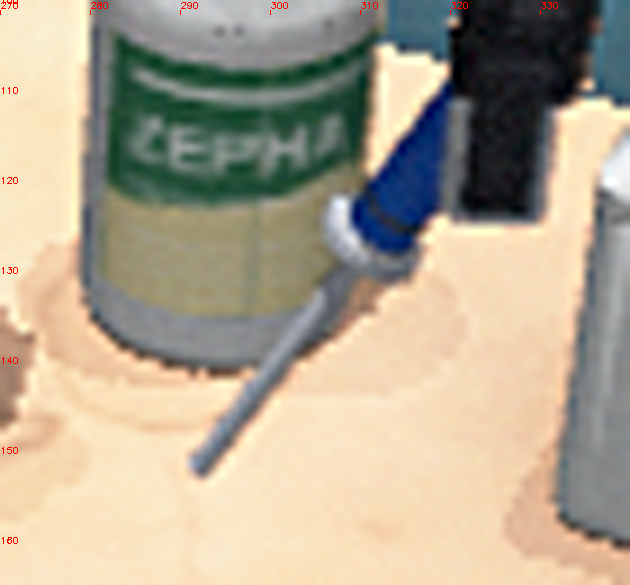

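View pics/t5c.png

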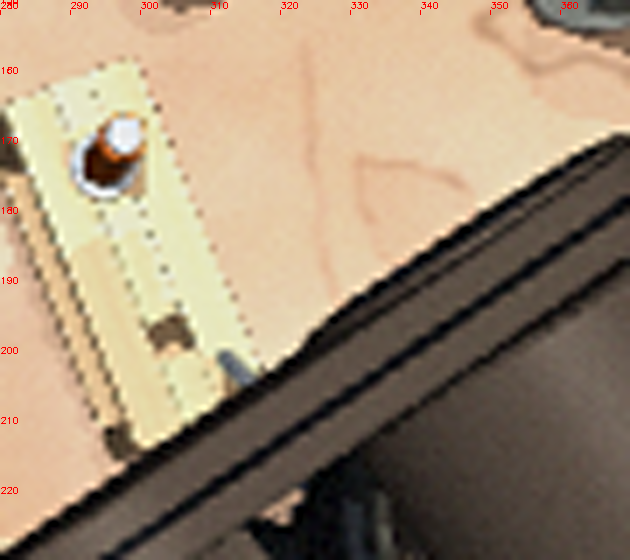

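Run:
```python
from h import *; import pickle
np.set_printoptions(precision=4,suppress=True)
s,t=pickle.load(open("cams.pkl","rb"))
S=lambda x,y,x0,y0,f:(x0+(x+.5)/f-.5,y0+(y+.5)/f-.5)
tj=lambda x,y:S(x,y,180,125,8); sj=lambda x,y:S(x,y,135,195,6)
def yaw(c,a,b,z1,z2,lab,ax):
    A=onz(c,a,z1);B=onz(c,b,z2); d=B-A; print(lab,A,B,np.rad2deg(np.arctan2(d[1],d[0]))-ax)
yaw(t,tj(267,200),tj(88,190),.1726,.1726,"far leaf edge",90)
yaw(t,tj(258,605),tj(90,600),.110,.110,"near leaf",90)
yaw(t,tj(268,325),tj(80,313),.1633,.1633,"far block",90)
yaw(t,tj(265,505),tj(77,493),.1367,.1367,"near block",90)
yaw(t,tj(265,505),tj(268,325),.1367,.1633,"right",0)
yaw(t,tj(77,493),tj(80,313),.1367,.1633,"left",0)
yaw(t,tj(228,242),tj(120,235),.163,.163,"screws",90)
yaw(t,tj(225,570),tj(123,562),.119,.119,"screws",90)
yaw(t,tj(405,640),tj(443,100),.012,.012,"base",0)
yaw(t,tj(408,92),tj(105,68),.044,.044,"rim",90)
yaw(s,sj(447,352),sj(545,230),.1367,.1367,"s near block",-90)
yaw(s,sj(408,113),sj(545,230),.1633,.1367,"s",180)
yaw(s,sj(262,157),sj(322,90),.163,.163,"s scr",-90)
yaw(s,sj(520,384),sj(577,314),.119,.119,"s scr",-90)
```

```text
far leaf edge [ 0.5784 -0.1834  0.1726] [ 0.5798 -0.1336  0.1726] -1.6162499635419607
near leaf [ 0.4708 -0.1781  0.11  ] [ 0.4709 -0.1285  0.11  ] -0.06332723762172066
far block [ 0.5449 -0.184   0.1633] [ 0.5468 -0.1314  0.1633] -2.05884316919699
near block [ 0.4974 -0.1821  0.1367] [ 0.4994 -0.1281  0.1367] -2.0295632061786364
right [ 0.4974 -0.1821  0.1367] [ 0.5449 -0.184   0.1633] -2.2956150250053766
left [ 0.4994 -0.1281  0.1367] [ 0.5468 -0.1314  0.1633] -3.9496720458648675
screws [ 0.5683 -0.1718  0.163 ] [ 0.5694 -0.1414  0.163 ] -2.129194632645067
screws [ 0.4801 -0.1691  0.119 ] [ 0.4816 -0.1392  0.119 ] -2.8526804118279188
base [ 0.4686 -0.2149  0.012 ] [ 0.6509 -0.2209  0.012 ] -1.8996247699930358
rim [ 0.6447 -0.2115  0.044 ] [ 0.6499 -0.1125  0.044 ] -2.9965350190823727
s near block [ 0.4971 -0.1277  0.1367] [ 0.4955 -0.1804  0.1367] -1.7354116729925266
s [ 0.5417 -0.1815  0.1633] [ 0.4955 -0.1804  0.1367] -1.469888899831119
s scr [ 0.5702 -0.147   0.163 ] [ 0.5697 -0.1778  0.163 ] -0.9471720851122285
s scr [ 0.4807 -0.139   0.119 ] [ 0.479  -0.1693  0.119 ] -3.1774131209069054
```

Emit:
carry_out([
  [-0.4,0,0],
  [-0.4,0,0],
  [-0.4,0,0],
  [0,-0.3,-0.02],
  [0,-0.6,-0.04],
  [0,-0.6,-0.04],
  [0,-0.6,-0.04],
  [0,-0.6,-0.04],
  [0,-0.6,-0.04],
  [0,-0.6,-0.04],
  [0,-0.6,-0.04],
  [0,-0.6,-0.04],
  [0,-0.6,-0.04],
  [0,-0.6,-0.04],
  [0,-0.5,0],
  [0,0,0],
], hand=[1,1,1,1,1,1,1,1,1,1,1,1,1,1,1,1], twist=[0.045,0.045,0.045,0,0,0,0,0,0,0,0,0,0,0,0,0])

```text
clock: 9.35
position: [0.4456, -0.1511, 0.2963]
ee_rot: [[-0.003, -0.033, -0.999], [0.002, -0.999, 0.033], [-1.0, -0.002, 0.003]]
force: [-0.2, -0.0, -0.4]
opening: 0.0146
```

Run:
```python
from h import *;import pickle
s=get_state();  print(s["position"],s["ee_rot"],s["force"],s["opening"],s["qpos"])
w=read_camera("wrist"); cv2.imwrite("pics/w6.png",w["img"])
c=read_camera("scene");t=read_camera("top");pickle.dump((s,w,c,t),open("w6.pkl","wb"))
cv2.imwrite("pics/s6.png",c["img"])
cv2.imwrite("pics/t6.png",t["img"])
```

```text
[ 0.44563883 -0.15108521  0.29628765] [[-0.00262158 -0.03256867 -0.99946606]
 [ 0.00241694 -0.99946678  0.03256236]
 [-0.99999364 -0.00233029  0.0026989 ]] [-0.15333355 -0.01649891 -0.43170887] 0.01458171636845027 [-3.11323937e+01 -1.28134924e+01  1.13528466e+02  4.15752514e-02
  7.94851985e+01  6.07261504e+01]
```

View pics/w6.png

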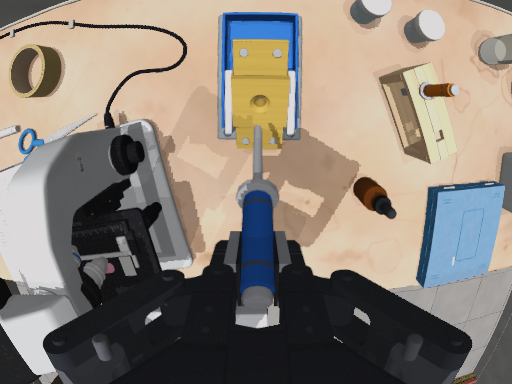

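View pics/s6.png

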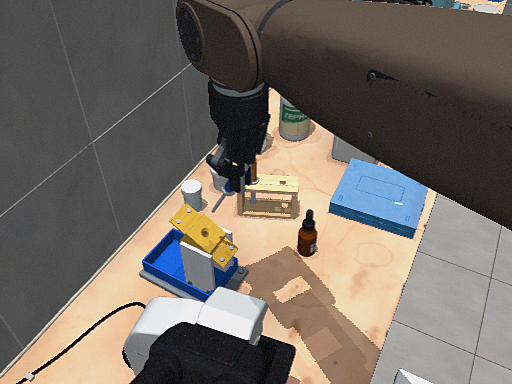

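View pics/t6.png

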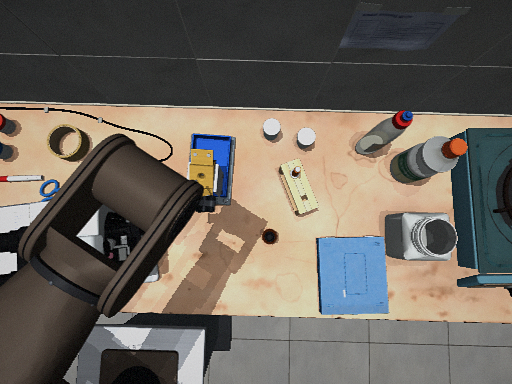

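Run:
```python
from fit import *; import pickle
s,w,c,t=pickle.load(open("w6.pkl","rb"))
crop(w["img"],220,65,80,100,6,"w6c.png")
p=[np.deg2rad(27.9),-.0025,.0083,-.0007]
g,u,n=model(p,s); print(wproj(w,s,[toworld(s,g-.107*u+.003*n),[.5225,-.156,.150]]))
```

```text
[[256.87424425 124.19187804]
 [260.55694946 101.64904752]]
```

View pics/w6c.png

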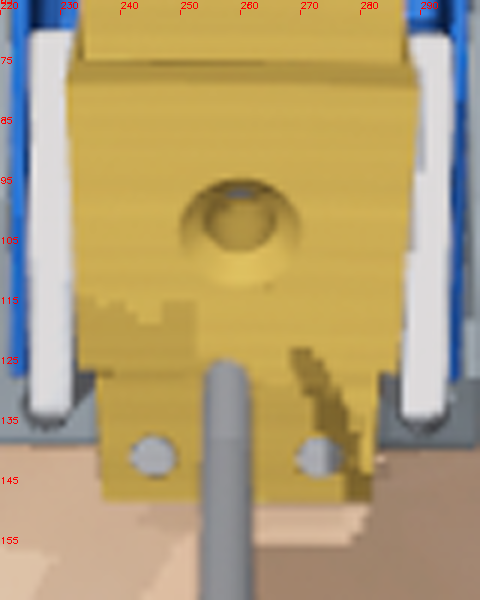

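Run:
```python
from fit import *; import pickle
np.set_printoptions(precision=4,suppress=True)
s,w,c,t=pickle.load(open("w6.pkl","rb"))
o,d=wray(w,s,(259.6,103.6)); m=o+d*(.15-o[2])/d[2]; print("mouth wrist",m)
# block corners
for uv in [((65)/6+219.6,(80)/6+64.6),(420/6+219.6,82/6+64.6)]:
    o,d=wray(w,s,uv); print(o+d*(.1633-o[2])/d[2])
for uv in [((76)/6+219.6,(370)/6+64.6),(400/6+219.6,375/6+64.6)]:
    o,d=wray(w,s,uv); print(o+d*(.1367-o[2])/d[2])
from scipy.optimize import brentq
p=np.array([np.deg2rad(28.3),-.002,.0083,0.0])
g,u,n=model(p,s); print(wproj(w,s,[toworld(s,g-.107*u+.003*n)]))
tip=toworld(s,g-.107*u); print("tip",tip, "axis", np.array(s["ee_rot"])@u, "tool", g-.107*u)
```

```text
mouth wrist [ 0.5206 -0.155   0.15  ]
[ 0.5455 -0.1292  0.1633]
[ 0.5435 -0.183   0.1633]
[ 0.4988 -0.1268  0.1367]
[ 0.4962 -0.1813  0.1367]
[[257.8123 123.9556]]
tip [ 0.5021 -0.1527  0.2136] axis [-0.4715  0.0133  0.8818] tool [ 0.0825  0.     -0.0567]
```

Emit:
carry_out([
  [0.2,0.02,-0.04],
  [0.3,0.02,-0.06],
  [0.3,0,-0.06],
  [0.3,0,-0.06],
  [0.165,0,-0.06],
  [0,0,0],
  [0,0,0],
], hand=[1,1,1,1,1,1,1], twist=[0,0,0,0,0,0,0])

```text
clock: 10.2
position: [0.4578, -0.156, 0.2477]
ee_rot: [[-0.0, -0.039, -0.999], [0.0, -0.999, 0.039], [-1.0, -0.0, 0.0]]
force: [-0.2, 0.5, -0.1]
opening: 0.0145
```

Run:
```python
from fit import *;import pickle
np.set_printoptions(precision=4,suppress=True)
s=get_state();  print(s["position"],s["ee_rot"],s["force"],s["opening"])
w=read_camera("wrist")
c=read_camera("scene");t=read_camera("top");pickle.dump((s,w,c,t),open("w7.pkl","wb"))
p=np.array([np.deg2rad(28.3),-.002,.0083,0.0])
g,u,n=model(p,s); tip=toworld(s,g-.107*u);print("tip",tip)
for P in (tip,[.521,-.155,.15]): print(wproj(w,s,[P]),proj(c,P),proj(t,P))
crop(w["img"],220,65,80,90,6,"w7.png")
crop(c["img"],170,190,80,80,7,"s7.png")
crop(t["img"],180,125,60,80,7,"t7.png")
```

```text
[ 0.4578 -0.156   0.2477] [[-0.0002 -0.0386 -0.9993]
 [ 0.0001 -0.9993  0.0386]
 [-1.     -0.0001  0.0002]] [-0.1941  0.4767 -0.1363] 0.014510923278581405
tip [ 0.5144 -0.1582  0.1652]
[[257.8064 127.3272]] [[208.7144 226.7918]] [[200.7441 178.2893]]
[[253.4292 118.0365]] [[205.0942 232.4935]] [[200.4708 176.3164]]
```

View pics/w7.png

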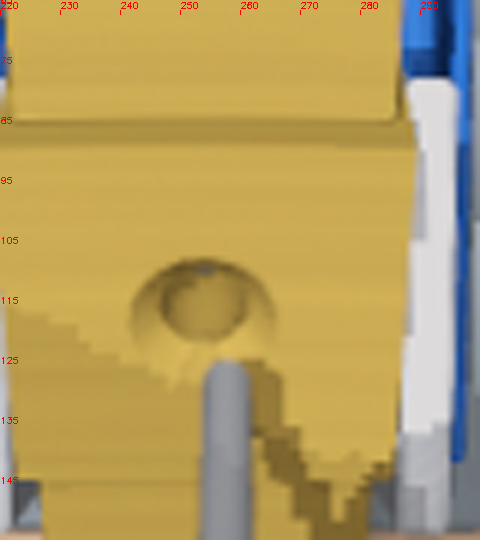

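View pics/s7.png

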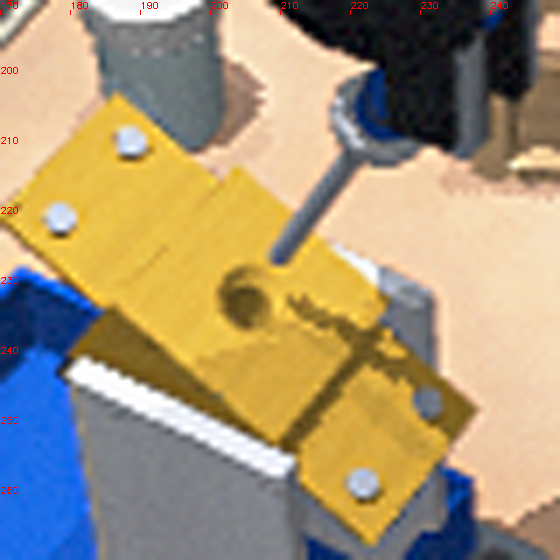

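Emit:
carry_out([
  [0,-0.082,0.04],
  [0,0,0],
  [0.0866,0,-0.05],
  [0.0866,0,-0.05],
  [0.0866,0,-0.05],
  [0.0866,0,-0.05],
  [0.0866,0,-0.05],
  [0,0,0],
  [0,0,0],
], hand=[1,1,1,1,1,1,1,1,1], twist=[0,0,0,0,0,0,0,0,0], grip_force=60)

```text
clock: 11.25
position: [0.4661, -0.153, 0.2302]
ee_rot: [[-0.0, -0.039, -0.999], [0.0, -0.999, 0.039], [-1.0, -0.0, 0.0]]
force: [0.4, 0.6, -1.9]
opening: 0.0147
```

Run:
```python
from fit import *;import pickle
np.set_printoptions(precision=4,suppress=True)
s=get_state();  print(s["position"],s["force"],s["opening"])
w=read_camera("wrist")
c=read_camera("scene");t=read_camera("top");pickle.dump((s,w,c,t),open("w8.pkl","wb"))
p=np.array([np.deg2rad(28.3),-.002,.0083,0.0])
g,u,n=model(p,s); tip=toworld(s,g-.107*u);print("tip",tip)
b=np.array([-.4996,.0192,.866]);r=tip-np.array([.521,-.155,.15]);print("depth",r@b,"perp",r-(r@b)*b)
crop(w["img"],215,85,80,90,6,"w8.png")
crop(c["img"],170,190,80,80,7,"s8.png")
```

```text
[ 0.4661 -0.153   0.2302] [ 0.3556  0.6118 -1.8707] 0.014711216004033382
tip [ 0.5227 -0.1552  0.1477]
depth -0.002876231758755656 perp [ 0.0003 -0.0002  0.0002]
```

View pics/w8.png

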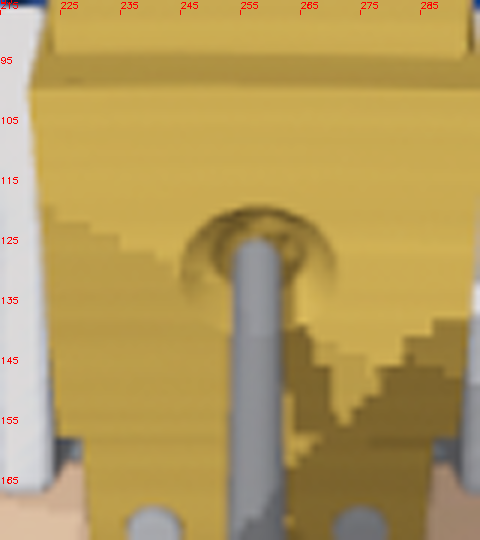

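View pics/s8.png

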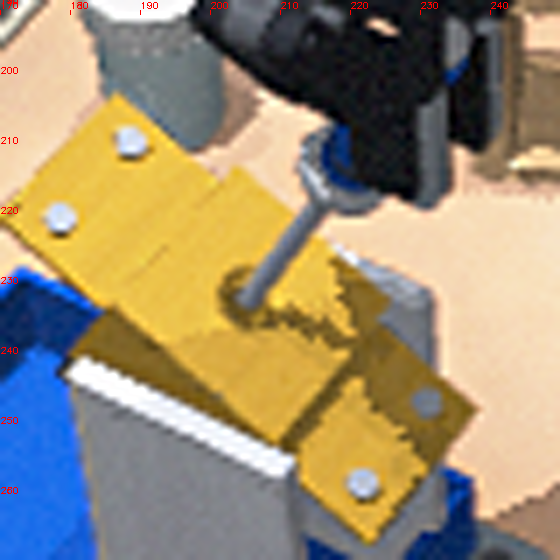

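Emit:
carry_out([
  [0.065,0,-0.0375],
  [0.065,0,-0.0375],
  [0.065,0,-0.0375],
  [0.065,0,-0.0375],
  [0,0,0],
  [0,0,0],
], hand=[1,1,1,1,1,1], twist=[0,0,0,0,0,0], grip_force=100)

```text
clock: 12.0
position: [0.4721, -0.1533, 0.2198]
ee_rot: [[-0.0, -0.039, -0.999], [0.0, -0.999, 0.039], [-1.0, -0.0, 0.0]]
force: [0.4, -0.2, -0.9]
opening: 0.0137
```

Run:
```python
from fit import *;import pickle
np.set_printoptions(precision=4,suppress=True)
s=get_state();  print(s["position"],s["force"],s["ft_torque"],s["opening"])
w=read_camera("wrist")
crop(w["img"],215,85,80,90,6,"w9.png")
c=read_camera("scene")
crop(c["img"],170,190,80,80,7,"s9.png")
```

```text
[ 0.4721 -0.1533  0.2198] [ 0.3613 -0.2343 -0.9237] [ 0.0344  0.0128 -0.023 ] 0.013675824106637981
```

View pics/w9.png

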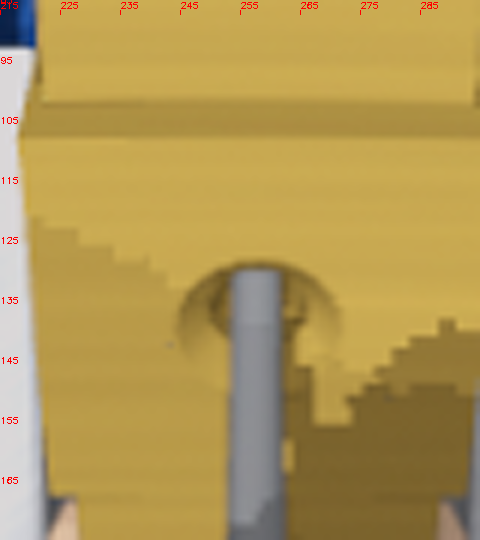

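View pics/s9.png

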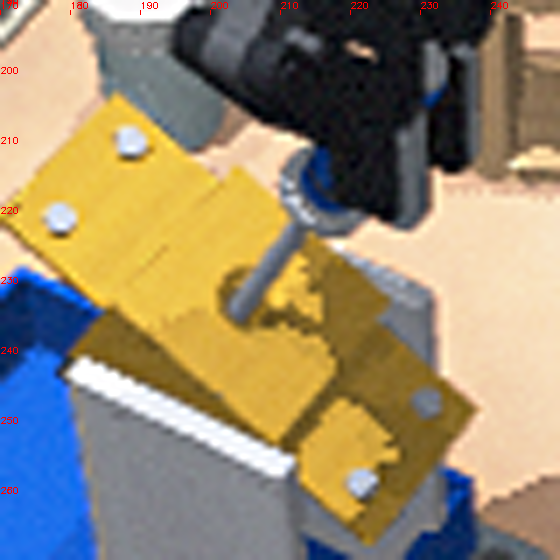

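Emit:
carry_out([
  [0.065,0,-0.0375],
  [0.065,0,-0.0375],
  [0.065,0,-0.0375],
  [0.065,0,-0.0375],
  [0.065,0,-0.0375],
  [0.065,0,-0.0375],
  [0.065,0,-0.0375],
  [0.065,0,-0.0375],
  [0,0,0],
  [0,0,0],
], hand=[1,1,1,1,1,1,1,1,1,1], twist=[0,0,0,0,0,0,0,0,0,0], grip_force=100)

```text
clock: 13.1
position: [0.4841, -0.1537, 0.1988]
ee_rot: [[0.0, -0.039, -0.999], [0.0, -0.999, 0.039], [-1.0, -0.0, -0.0]]
force: [0.3, 0.3, -0.2]
opening: 0.0139
```

Run:
```python
from fit import *;import pickle
np.set_printoptions(precision=4,suppress=True)
s=get_state();  print(s["position"],s["force"],s["ft_torque"],s["opening"])
w=read_camera("wrist")
crop(w["img"],205,85,100,125,5,"w10.png")
c=read_camera("scene")
crop(c["img"],130,170,120,120,5,"s10.png")
```

```text
[ 0.4841 -0.1537  0.1988] [ 0.2956  0.3219 -0.1542] [-0.0441  0.0859  0.0127] 0.01388061051165407
```

View pics/w10.png

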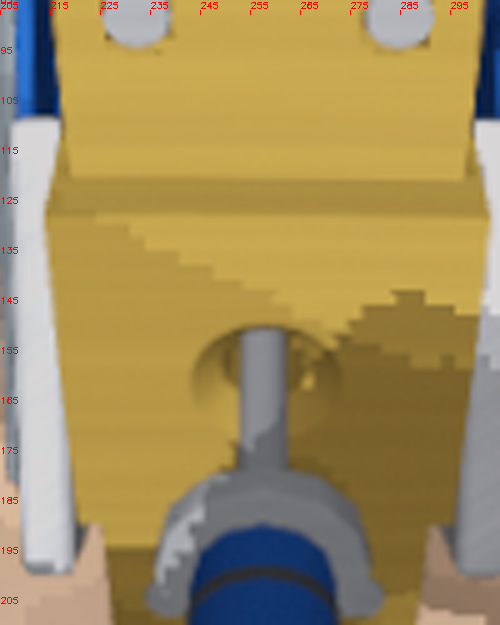

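View pics/s10.png

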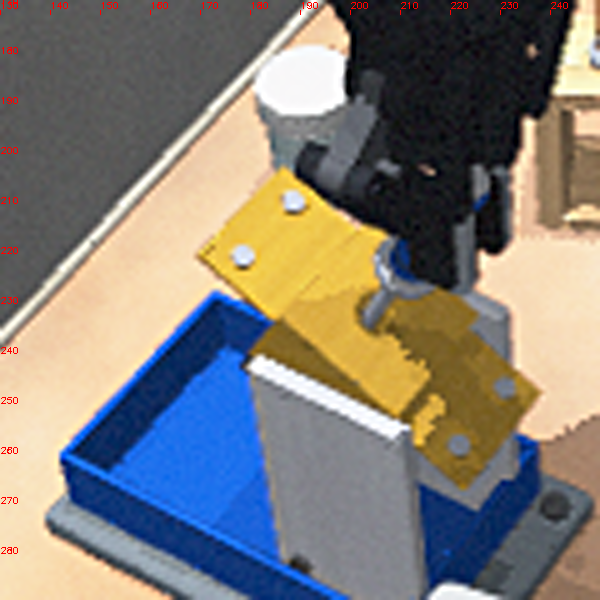

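Emit:
carry_out([
  [0.065,0,-0.0375],
  [0.065,0,-0.0375],
  [0.065,0,-0.0375],
  [0.065,0,-0.0375],
  [0.045,0,-0.026],
  [0,0,0],
  [0,0,0],
], hand=[1,1,1,1,1,1,1], twist=[0,0,0,0,0,0,0], grip_force=100)

```text
clock: 13.9
position: [0.4909, -0.1539, 0.1866]
ee_rot: [[-0.001, -0.039, -0.999], [0.0, -0.999, 0.039], [-1.0, -0.0, 0.001]]
force: [-1.0, 0.8, -2.6]
opening: 0.0137
```

Run:
```python
from fit import *;import pickle
np.set_printoptions(precision=4,suppress=True)
s=get_state();  print(s["position"],s["force"],s["ft_torque"],s["opening"])
w=read_camera("wrist")
crop(w["img"],205,85,100,125,5,"w11.png")
c=read_camera("scene")
crop(c["img"],130,170,120,120,5,"s11.png")
```

```text
[ 0.4909 -0.1539  0.1866] [-0.9597  0.7857 -2.6486] [-0.013   0.2909 -0.0028] 0.013728529599388889
```

View pics/w11.png

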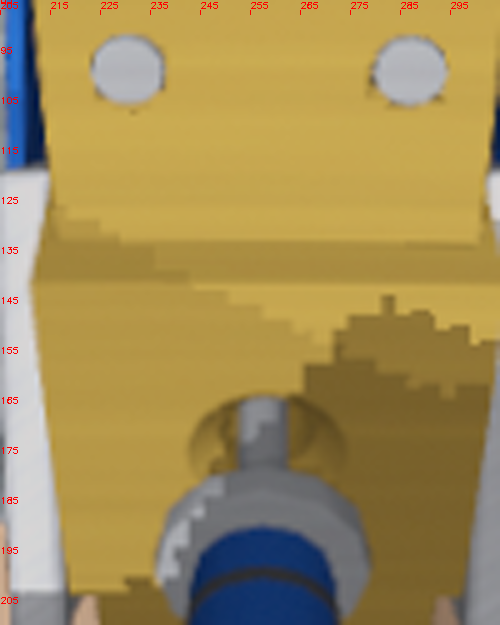

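View pics/s11.png

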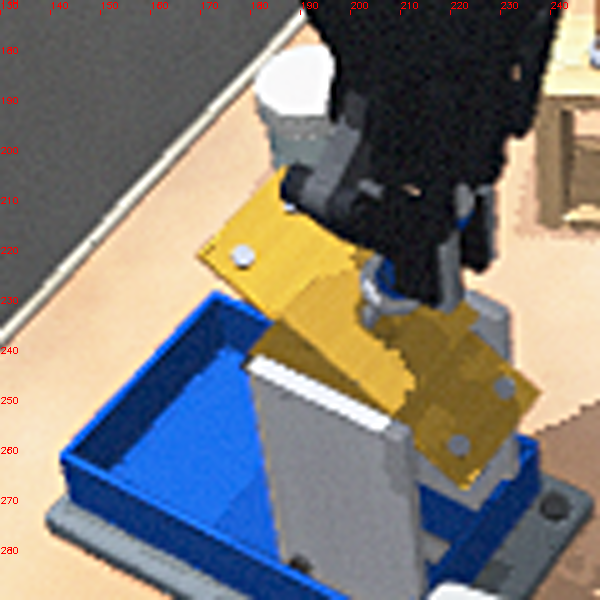

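Run:
```python
from fit import *
c=read_camera("scene"); crop(c["img"],190,250,60,55,10,"s12.png")
c=read_camera("top"); crop(c["img"],175,120,70,90,6,"t12.png")
```

```text
(no output)
```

View pics/s12.png

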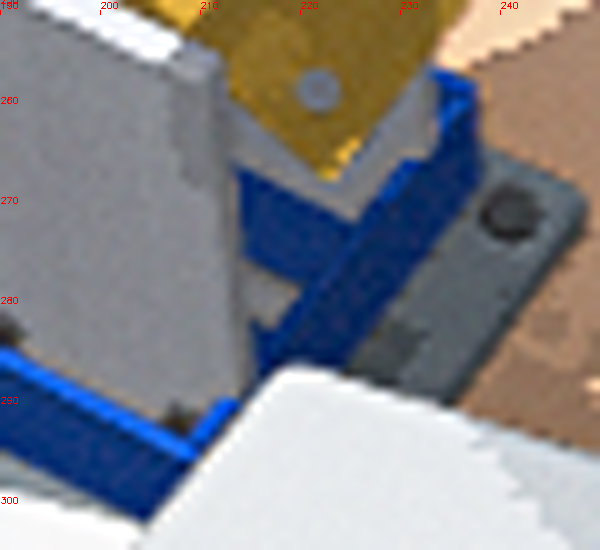

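View pics/t12.png

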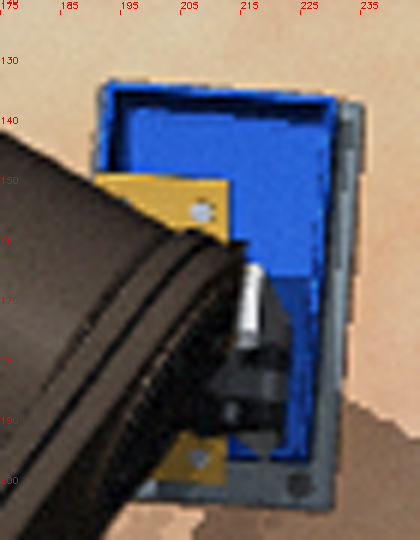

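Emit:
carry_out([
  [0.04,0,-0.023],
  [0,0,0],
  [-0.1,0,0.058],
  [-0.13,0,0.075],
  [-0.13,0,0.075],
  [-0.13,0,0.075],
  [-0.13,0,0.075],
  [-0.13,0,0.075],
  [-0.13,0,0.075],
  [-0.13,0,0.075],
  [0,0,0],
  [0,0,0],
], hand=[1,1,1,1,1,1,1,1,1,1,1,1], twist=[0,0,0,0,0,0,0,0,0,0,0,0], grip_force=100)

```text
clock: 15.3
position: [0.4689, -0.1532, 0.2261]
ee_rot: [[0.001, -0.039, -0.999], [-0.0, -0.999, 0.039], [-1.0, 0.0, -0.001]]
force: [0.2, -0.3, -1.2]
opening: 0.0138
```

Run:
```python
from fit import *;import pickle
np.set_printoptions(precision=4,suppress=True)
s=get_state();  print(s["position"],s["force"],s["ft_torque"],s["opening"])
w=read_camera("wrist")
crop(w["img"],215,75,100,120,5,"w13.png")
c=read_camera("scene")
crop(c["img"],160,190,90,100,6,"s13.png"); print(onz(c,(216.5,279),.02))
```

```text
[ 0.4689 -0.1532  0.2261] [ 0.2121 -0.3209 -1.1847] [-0.0445 -0.0556 -0.0098] 0.013827850987591381
[ 0.5074 -0.1564  0.02  ]
```

View pics/w13.png

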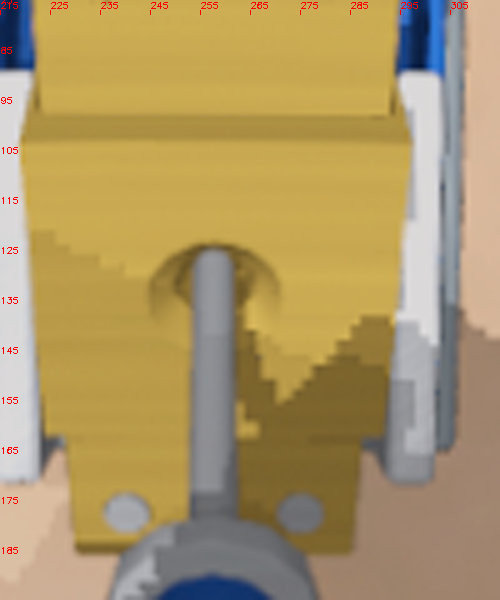

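View pics/s13.png

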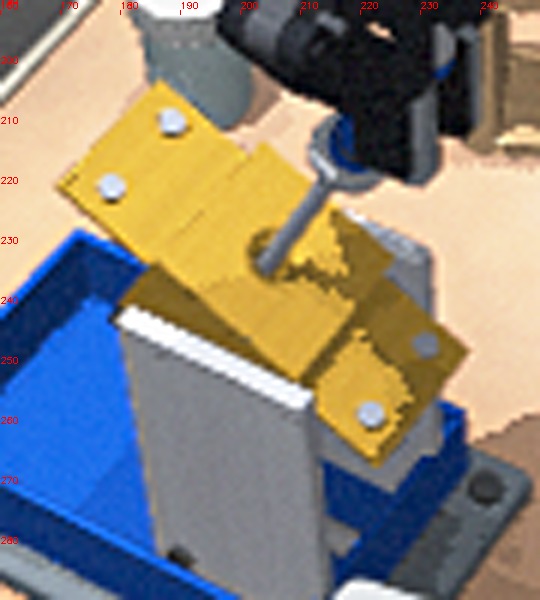

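Emit:
carry_out([
  [-0.15,0,0.087],
  [-0.3,0,0.17],
  [-0.3,0,0.17],
  [-0.35,0,0.2],
  [-0.5,0,0],
  [-0.25,0.2,0],
  [0,0.6,0],
  [0,0.6,0],
  [0,0.6,0],
  [0,0.6,0],
  [0,0.6,0],
  [0,0.6,0],
  [0,0.6,0],
  [0,0.6,0],
  [0,0.6,0],
  [0,0.6,0],
  [0,0.4,0],
  [0,0.1,0],
  [0,0,0],
], hand=[1,1,1,1,1,1,1,1,1,1,1,1,1,1,1,1,1,1,1], twist=[0,0,0,0,0,0,0,0,0,0,0,0,0,0,-0.0457,-0.0457,-0.0457,0,0])

```text
clock: 17.3
position: [0.4427, -0.4196, 0.2998]
ee_rot: [[-0.0, 0.378, -0.926], [0.0, -0.926, -0.378], [-1.0, -0.001, 0.0]]
force: [0.6, 0.8, -1.9]
opening: 0.014
```

Run:
```python
from fit import *;import pickle
np.set_printoptions(precision=4,suppress=True)
s=get_state();  print(s["clock"],s["position"],s["ee_rot"],s["force"],s["opening"])
c=read_camera("scene");cv2.imwrite("pics/s14.png",c["img"]); crop(c["img"],190,250,60,55,10,"s14c.png")
```

```text
17.3 [ 0.4427 -0.4196  0.2998] [[-0.0003  0.3785 -0.9256]
 [ 0.0004 -0.9256 -0.3785]
 [-1.     -0.0005  0.0001]] [ 0.6404  0.7948 -1.8675] 0.01401954748061163
```

View pics/s14.png

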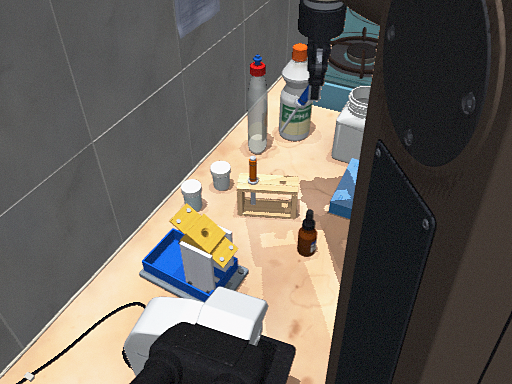

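View pics/s14c.png

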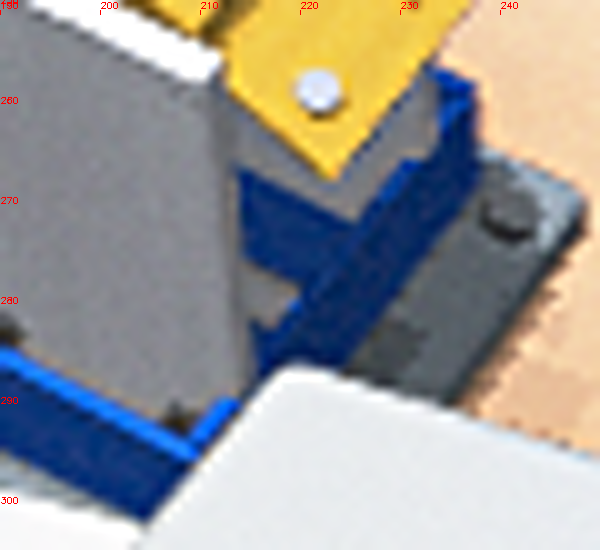

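Emit:
carry_out([
  [0.2,-0.04,0.1],
  [0.4,-0.05,0.17],
  [0.5,0,0],
  [0.5,0,0],
  [0.4,0,0],
  [0,0,0],
  [0,0,0],
], hand=[1,1,1,1,1,1,1], twist=[0,0,0,0,0,0,0], grip_force=60)

```text
clock: 18.05
position: [0.4314, -0.4196, 0.2193]
ee_rot: [[-0.001, 0.382, -0.924], [0.001, -0.924, -0.382], [-1.0, -0.001, 0.0]]
force: [-0.5, -0.6, -0.2]
opening: 0.0138
```

Run:
```python
from fit import *;import pickle
np.set_printoptions(precision=4,suppress=True)
s=get_state();  print(s["clock"],s["position"],s["ee_rot"],s["force"],s["opening"])
w=read_camera("wrist");c=read_camera("scene");t=read_camera("top");pickle.dump((s,w,c,t),open("w15.pkl","wb"))
crop(w["img"],220,90,75,115,5,"w15.png");crop(w["img"],220,190,70,120,5,"w15b.png")
crop(c["img"],220,110,110,100,6,"s15.png")
```

```text
18.05 [ 0.4314 -0.4196  0.2193] [[-0.0006  0.3819 -0.9242]
 [ 0.0007 -0.9242 -0.3819]
 [-1.     -0.0009  0.0003]] [-0.4675 -0.5969 -0.2375] 0.013768975981240765
```

View pics/w15.png

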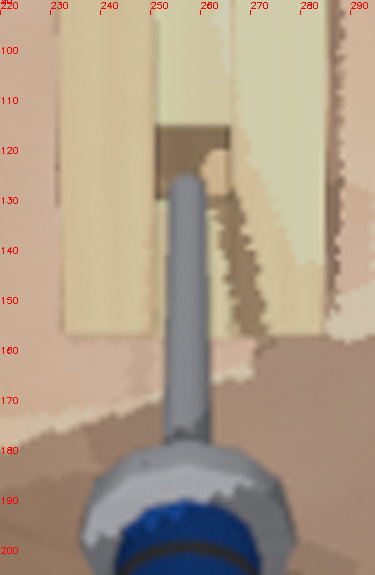

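View pics/w15b.png

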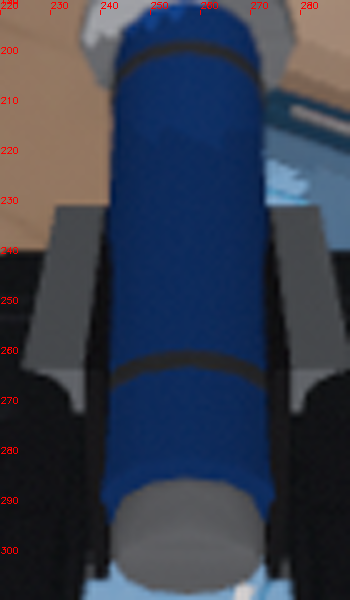

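View pics/s15.png

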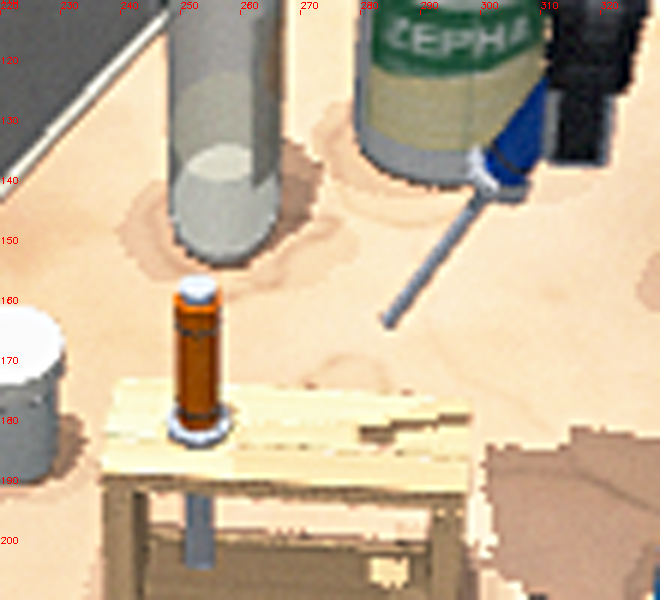

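Run:
```python
from fit import *;import pickle
np.set_printoptions(precision=4,suppress=True)
s,w,c,t=pickle.load(open("w15.pkl","rb"))
o,d=wray(w,s,(258.1,121.9)); h=o+d*(.085-o[2])/d[2]; print("hole",h)
p=np.array([np.deg2rad(28.3),-.002,.0083,0.0])
g,u,n=model(p,s); tip=toworld(s,g-.107*u);print("tip",tip,wproj(w,s,[toworld(s,g-.107*u+.003*n)]))
R=np.array(s["ee_rot"]); print("hole-tip in tool",R.T@(h-tip))
```

```text
hole [ 0.4855 -0.3974  0.085 ]
tip [ 0.4837 -0.3979  0.1368] [[257.935  124.3023]]
hole-tip in tool [ 0.0518  0.0003 -0.0019]
```

Emit:
carry_out([
  [0.1,0.02,-0.0625],
  [0.25,0,0],
  [0.3,0,0],
  [0.3,0,0],
  [0.2,0,0],
  [0.15,0,0],
  [0.1,0,0],
  [0,0,0],
  [0,0,0],
], hand=[1,1,1,1,1,1,1,1,1], twist=[0,0,0,0,0,0,0,0,0], grip_force=30)

```text
clock: 19.1
position: [0.4344, -0.4199, 0.1642]
ee_rot: [[0.0, 0.382, -0.924], [-0.001, -0.924, -0.382], [-1.0, 0.001, -0.0]]
force: [-1.0, -0.2, -1.5]
opening: 0.0138
```

Run:
```python
from fit import *;import pickle
np.set_printoptions(precision=4,suppress=True)
s=get_state();  print(s["clock"],s["position"],s["force"],s["opening"])
w=read_camera("wrist");c=read_camera("scene")
crop(w["img"],220,90,75,115,5,"w16.png")
crop(c["img"],240,130,80,80,7,"s16.png")
```

```text
19.1 [ 0.4344 -0.4199  0.1642] [-0.982  -0.1909 -1.48  ] 0.01384020078526181
```

View pics/w16.png

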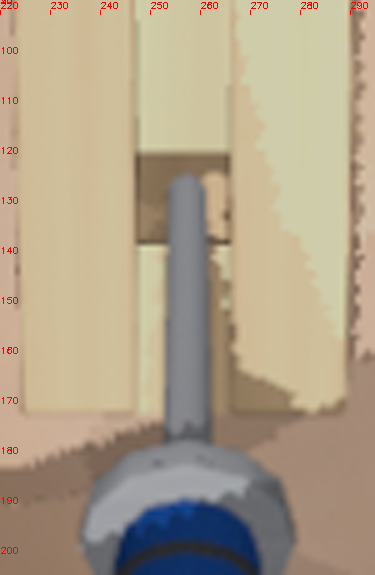

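View pics/s16.png

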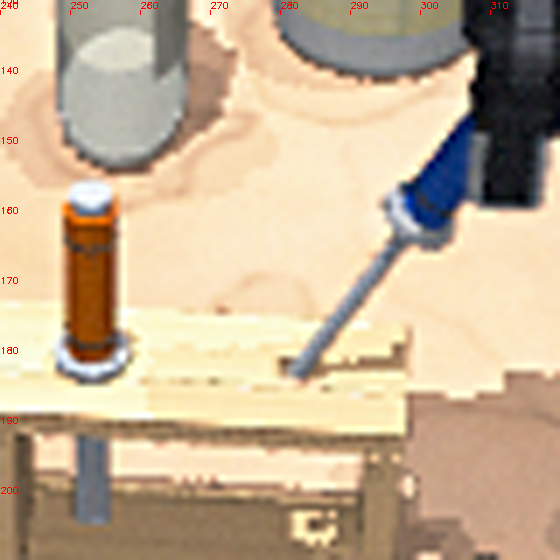

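Emit:
carry_out([
  [0.05,0,-0.01],
  [0.04,0,-0.01],
  [0,0,-0.04],
  [0,0,0],
  [0,0,0],
], hand=[1,1,1,1,1], twist=[0,0,0,0,0], grip_force=25)

```text
clock: 19.7
position: [0.4366, -0.4187, 0.1602]
ee_rot: [[0.0, 0.382, -0.924], [-0.0, -0.924, -0.382], [-1.0, 0.0, 0.0]]
force: [-0.6, -0.6, -1.1]
opening: 0.0137
```

Run:
```python
from fit import *;import pickle
np.set_printoptions(precision=4,suppress=True)
s=get_state();  print(s["clock"],s["position"],s["force"],s["opening"])
w=read_camera("wrist")
crop(w["img"],220,90,75,115,5,"w17.png")
```

```text
19.7 [ 0.4366 -0.4187  0.1602] [-0.636  -0.6489 -1.098 ] 0.013745628207863559
```

View pics/w17.png

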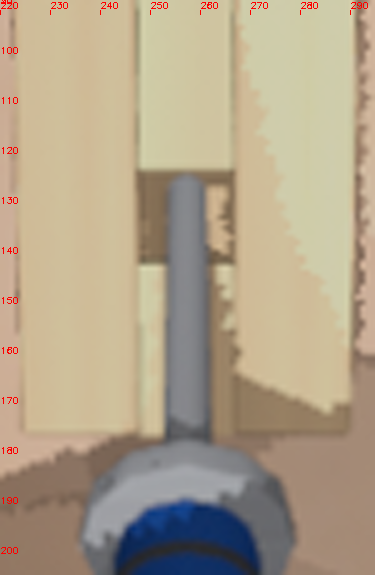

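Emit:
carry_out([
  [-0.045,0,-0.11],
  [-0.04,0,-0.11],
  [-0.04,0,-0.11],
  [-0.035,0,-0.11],
  [-0.03,0,-0.12],
  [-0.028,0,-0.12],
  [-0.022,0,-0.12],
  [-0.018,0,-0.12],
  [0,0,0],
  [0,0,0],
], hand=[1,1,1,1,1,1,1,1,1,1], twist=[0,0,0,0,0,0,0,0,0,0], grip_force=25)

```text
clock: 20.75
position: [0.4701, -0.4045, 0.1701]
ee_rot: [[-0.001, 0.382, -0.924], [0.001, -0.924, -0.382], [-1.0, -0.001, 0.001]]
force: [-2.2, -0.3, -2.2]
opening: 0.0137
```

Run:
```python
from fit import *;import pickle
np.set_printoptions(precision=4,suppress=True)
s=get_state();  print(s["clock"],s["position"],s["force"],s["opening"])
w=read_camera("wrist");cv2.imwrite("pics/w18.png",w["img"][100:]);c=read_camera("scene")
crop(c["img"],240,120,80,80,7,"s18.png")
```

```text
20.75 [ 0.4701 -0.4045  0.1701] [-2.1962 -0.3309 -2.233 ] 0.013681051370575235
```

View pics/w18.png

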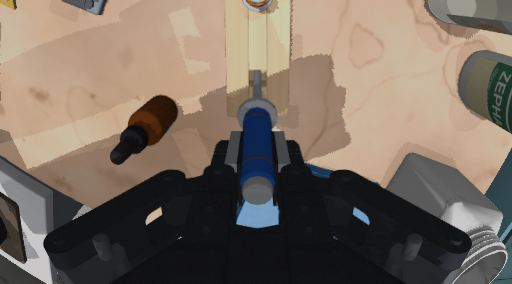

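View pics/s18.png

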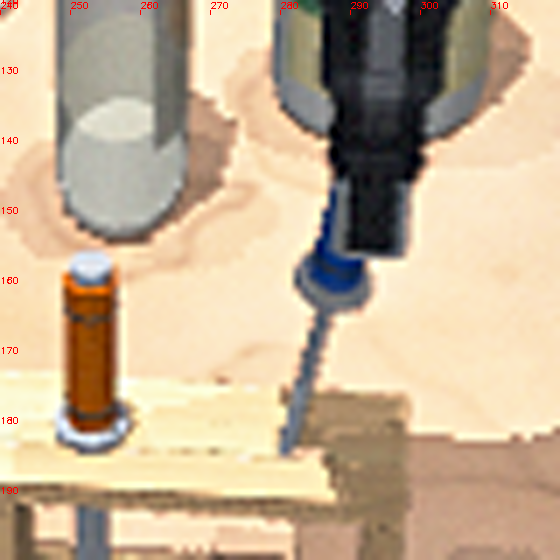

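Emit:
carry_out([
  [0.01,0,-0.12],
  [0.02,0,-0.12],
  [0.02,0,-0.12],
  [0.02,0,-0.12],
  [0.02,0,-0.05],
  [0,0,0.1],
  [0,0,0],
  [0,0,0],
], hand=[1,1,1,1,1,1,1,1], twist=[0,0,0,0,0,0,0,0], grip_force=25)

```text
clock: 21.65
position: [0.4866, -0.3988, 0.1678]
ee_rot: [[0.001, 0.382, -0.924], [-0.002, -0.924, -0.382], [-1.0, 0.002, -0.0]]
force: [-2.7, -1.0, 0.9]
opening: 0.0136
```

Run:
```python
from fit import *;import pickle
np.set_printoptions(precision=4,suppress=True)
s=get_state();  print(s["clock"],s["position"],s["force"],s["opening"])
w=read_camera("wrist");crop(w["img"],200,120,110,190,3,"w19.png");c=read_camera("scene")
crop(c["img"],240,120,80,80,7,"s19.png")
```

```text
21.65 [ 0.4866 -0.3988  0.1678] [-2.679  -0.9633  0.8944] 0.013647097393016576
```

View pics/w19.png

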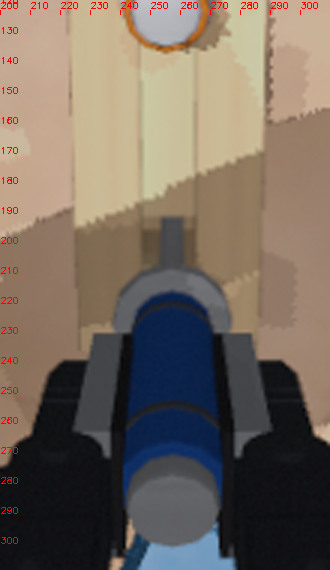

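View pics/s19.png

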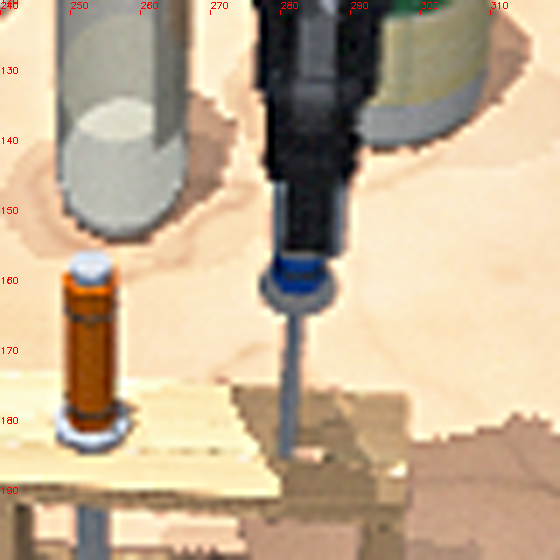

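Emit:
carry_out([
  [0,-0.035,0.035],
  [0.1,0,0],
  [0.2,0,0],
  [0.2,0,0],
  [0.2,0,0],
  [0.2,0,0],
  [0.2,0,0],
  [0.2,0,0],
  [0.1,0,0],
  [0,0,0],
  [0,0,0],
], hand=[1,1,1,1,1,1,1,1,1,1,1], twist=[0,0,0,0,0,0,0,0,0,0,0], grip_force=25)

```text
clock: 22.85
position: [0.4847, -0.3975, 0.1111]
ee_rot: [[0.0, 0.382, -0.924], [-0.0, -0.924, -0.382], [-1.0, 0.0, -0.0]]
force: [-0.7, 0.1, -0.9]
opening: 0.0136
```

Run:
```python
from fit import *;import pickle
np.set_printoptions(precision=4,suppress=True)
s=get_state();  print(s["clock"],s["position"],s["force"],s["opening"])
w=read_camera("wrist");crop(w["img"],200,120,110,190,3,"w20.png");c=read_camera("scene")
crop(c["img"],240,130,80,80,7,"s20.png")
```

```text
22.85 [ 0.4847 -0.3975  0.1111] [-0.6666  0.1209 -0.9006] 0.013616158081379372
```

View pics/s20.png

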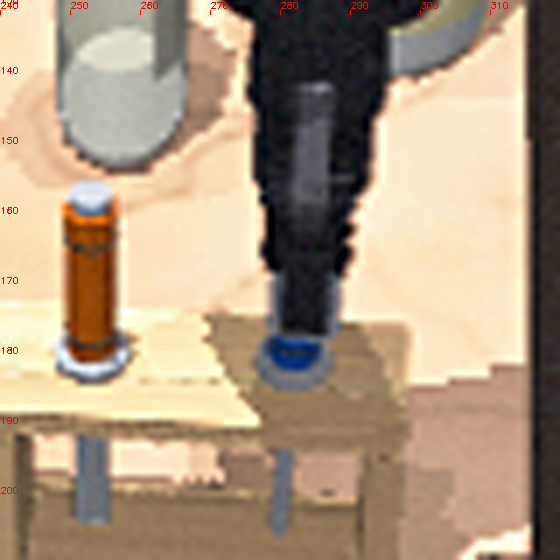

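View pics/w20.png

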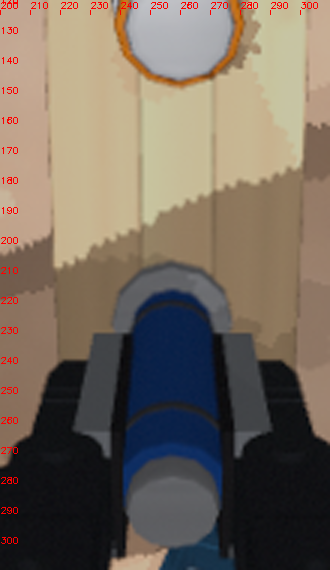

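Emit:
carry_out([
  [0.03,0,0],
  [0.03,0,0],
  [0.02,0,0],
  [0,0,0],
  [0,0,0],
], hand=[1,1,1,1,1], twist=[0,0,0,0,0], grip_force=25)

```text
clock: 23.45
position: [0.4848, -0.3976, 0.1085]
ee_rot: [[0.001, 0.382, -0.924], [-0.001, -0.924, -0.382], [-1.0, 0.001, -0.0]]
force: [-0.3, 1.3, 3.4]
opening: 0.014
```

Emit:
carry_out([
  [0,0,0],
  [0,0,0],
  [0,0,0],
  [0,0,0],
  [0,0,0],
  [0,0,0],
  [0,0,0],
  [0,0,0],
  [0,0,0],
  [0,0,0],
], hand=[0.55,0.5,0.4,0.2,0,-0.3,-0.6,-1,-1,-1], twist=[0,0,0,0,0,0,0,0,0,0])

```text
clock: 24.45
position: [0.4845, -0.3974, 0.1077]
ee_rot: [[-0.0, 0.382, -0.924], [0.0, -0.924, -0.382], [-1.0, -0.0, 0.0]]
force: [0.3, -0.5, 0.1]
opening: 0.0856
```

Run:
```python
from fit import *
s=get_state();  print(s["clock"],s["position"],s["force"],s["opening"])
w=read_camera("wrist");cv2.imwrite("pics/w21.png",w["img"]);c=read_camera("scene")
crop(c["img"],240,130,80,80,7,"s21.png")
```

```text
24.45 [ 0.48454374 -0.39737957  0.10773192] [ 0.2509599  -0.53577796  0.06648722] 0.0855595404409685
```

View pics/s21.png

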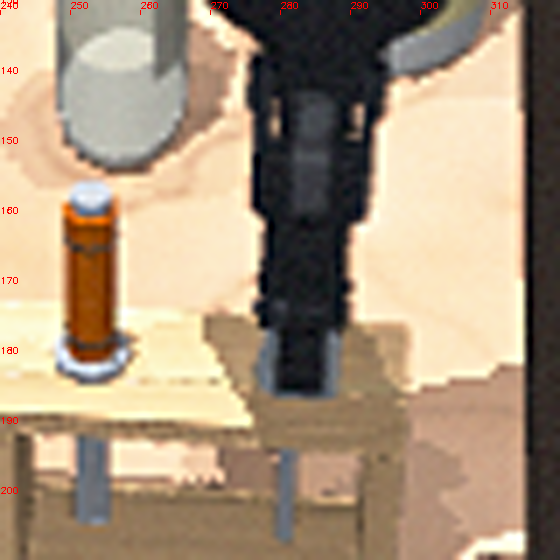

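View pics/w21.png

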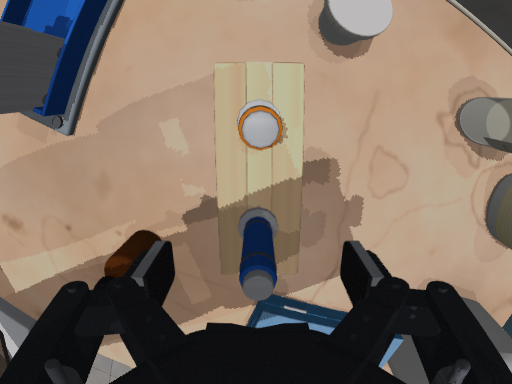

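Emit:
carry_out([
  [-0.15,0,0],
  [-0.3,0,0],
  [-0.5,0,0],
  [-0.5,0,0],
  [-0.5,0,0],
  [-0.5,0,0],
  [-0.5,0,0],
  [-0.5,0,0],
  [-0.3,0,0.3],
  [0,0,0.3],
  [0,0,0],
], hand=[-1,-1,-1,-1,-1,-1,-1,-1,-1,-1,-1], twist=[0,0,0,0,0,0,0,0,0,0,0])

```text
clock: 25.65
position: [0.4607, -0.4072, 0.2577]
ee_rot: [[-0.001, 0.38, -0.925], [-0.0, -0.925, -0.38], [-1.0, -0.0, 0.001]]
force: [-0.1, -0.3, -1.3]
opening: 0.085
```

Run:
```python
from fit import *;import pickle
np.set_printoptions(precision=4,suppress=True)
s=get_state();  print(s["clock"],s["position"],s["force"],s["opening"])
w=read_camera("wrist");cv2.imwrite("pics/w22.png",w["img"]);c=read_camera("scene")
cv2.imwrite("pics/s22.png",c["img"])
crop(c["img"],230,145,80,75,9,"s22c.png"); crop(w["img"],220,90,80,110,5,"w22c.png"); pickle.dump((s,w,c),open("w22.pkl","wb"))
print(wproj(w,s,[[.4855,-.3974,.152],[.4855,-.3974,.085],[.5447,-.373,.152],[.5447,-.373,.085]]))
```

```text
25.65 [ 0.4607 -0.4072  0.2577] [-0.1125 -0.2569 -1.2764] 0.08504876334570201
[[258.2617 161.1067]
 [258.0314 149.8678]
 [258.2107  84.9403]
 [257.9836  89.7202]]
```

View pics/s22c.png

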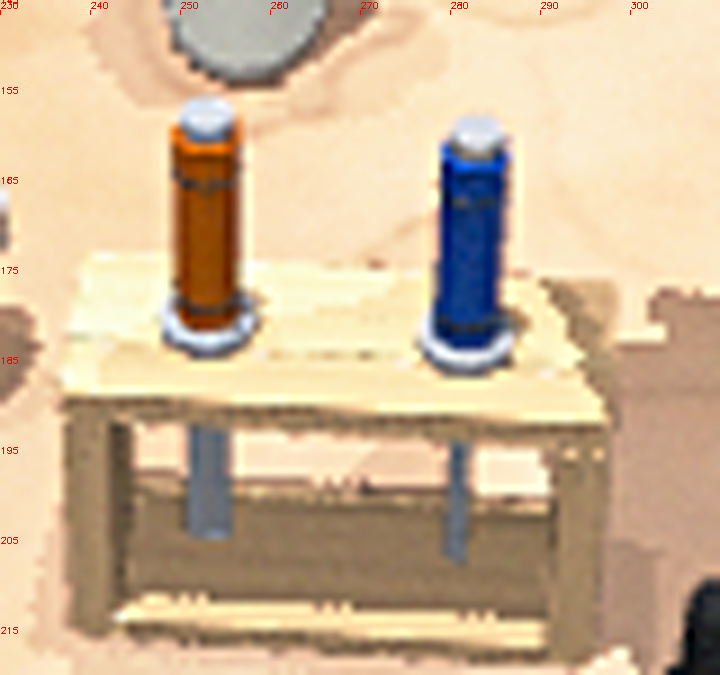

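View pics/w22.png

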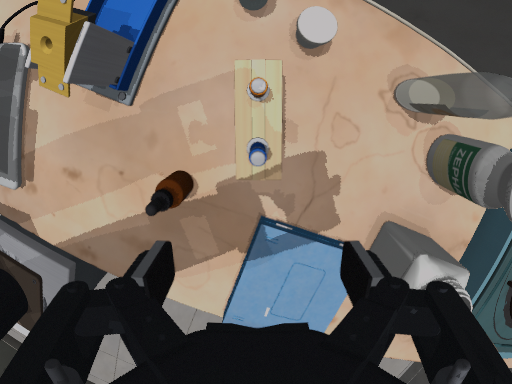

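View pics/w22c.png

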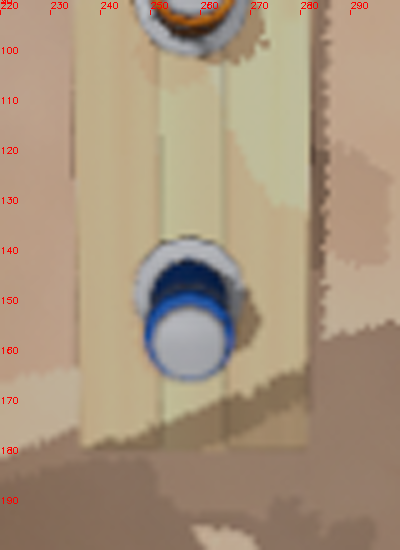

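View pics/s22.png

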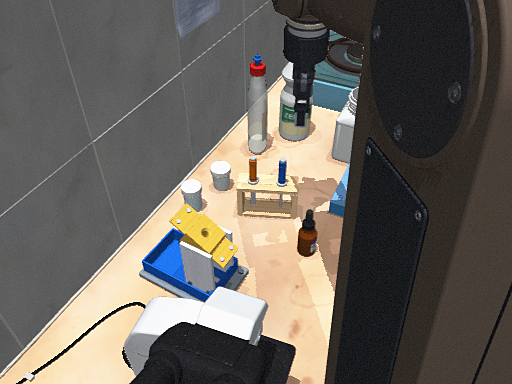

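Run:
```python
from fit import *;import pickle
np.set_printoptions(precision=4,suppress=True)
s,w,c=pickle.load(open("w22.pkl","rb"))
m=np.array([.521,-.155,.15]);a=np.deg2rad(-2.2);R=np.array([[np.cos(a),-np.sin(a),0],[np.sin(a),np.cos(a),0],[0,0,1]])
O=m-R@np.array([-.035,0,.15])
for z in (.014,.02,.03,.05,.07,.09): print(z,R.T@(onz(c,(216.5,278.5),z)-O))
i=c["img"]; print("red px",[(x,y) for y in range(225,300) for x in range(140,240) if int(i[y,x,2])>110 and i[y,x,1]<70 and i[y,x,0]<90][:20])
crop(w["img"],20,0,170,110,4,"w22j.png")
```

```text
0.014 [-0.0453 -0.0064  0.014 ]
0.02 [-0.0479 -0.0029  0.02  ]
0.03 [-0.0524  0.0028  0.03  ]
0.05 [-0.0612  0.0142  0.05  ]
0.07 [-0.0701  0.0256  0.07  ]
0.09 [-0.0789  0.037   0.09  ]
red px []
```

View pics/w22j.png

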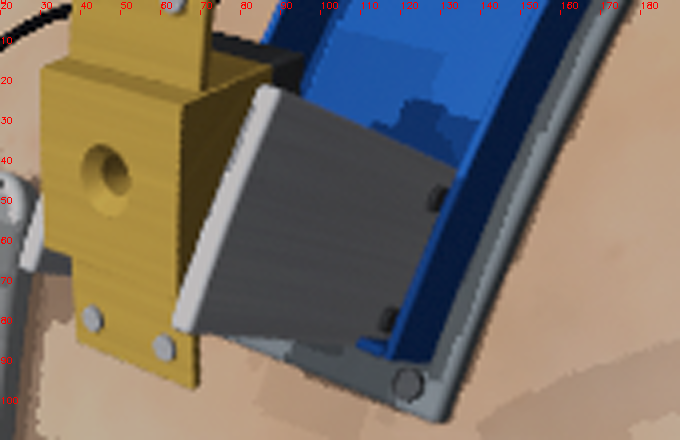

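Run:
```python
from workcell import *
print(get_state()["clock"],sign_off())
```

```text
the job is handed in; nothing more can be done
25.75 None
```

The job is handed in at 25.75 s of the 62 s allowed, and as far as my checks can show, all steps were done. `sign_off()` gives no verdict, so none of this is confirmed by the judge.

**What I did**
- **Tilt:** The arm can't tilt its tool, so I gripped the punch and leaned it about 28–30° in the jaws by pushing it against the edge of its rack hole.
- **Drive:** I lined the tip up with the mouth of the hinge in the wrist camera. I then drove the punch about 55 mm down the bore, drew it straight out, and pushed it upright again in the same rack hole.
- **Release:** I lowered it until the collar met the wood (about 3 N), opened the jaws and backed away.

**What the last checks showed**
- **Punch:** It stands upright with its collar on the plate, within about 2 mm of where it stood at the start. The gripper is clear of everything, and the force reading is close to zero.
- **Pin:** After the final drive a new grey object appeared on the tray floor, about 48 mm behind the jig origin and inside the walls. It was still there after I drew the punch out. I take it to be the pin, but the hinge and cheeks hid its red head, so I only saw part of it.
- **Drive force:** I read almost no force when paused at about 39 mm and 53 mm. The pin's expected 5–20 N resistance therefore never showed, so its release rests on that tray sighting and the depth reached.
- **Bystanders:** The chisel, bottle, cup and pot look to be where they started. I checked this by eye, not by measurement.
- **Calibration:** The scene camera disagreed with the other two by about 3 mm, so I relied on the wrist camera for fine alignment.

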